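# Close the lids of the berry tubs on the lid press

## Task

Press the lids onto the berry tubs: turn the press's force dial fully clockwise to its end stop and stand every tub upright in a pocket of the press, one to a pocket, then, with all of them in, pull the press head down by its bar to its stop and let it come back up. Afterwards stand all the tubs upright in the green packing tray and turn the dial fully anticlockwise to its off stop. Leave the other things on the bench where they are.

Things in the scene. Friction and masses are not known exactly. Their poses are not given: they have to be found in the camera images.
- dial (a joint): angle of the force dial (rad): 0 = fully anticlockwise, off; 3.6 = fully clockwise seen from above, full force; hard stops at both ends. Stays where it is left (friction 0.08 N m). Starts part-way
- dial_grip (a point): black bar knob on top of a small grey control box (100 by 100 mm, 45 mm high). The bar to grip is 62 mm long, 14 mm wide and 28 mm high, standing on a 68 mm round skirt; its top is 82 mm above the table. This point lies on the upright turning axis, 12 mm below the top of the bar. The bar lies along the x axis of this frame, which turns with the knob; z is up. The box may be left or right of the press's front
- head (a joint): angle of the press head (rad): 0 = up at rest, 1.45 = down at its stop, head level, 3 mm above the lids of seated tubs. A spring with damping always drives it back to 0: about 4 N at the bar when up, 8 N when down; never locks
- head_bar (a point): middle of the black round pull bar of the press head: 16 mm thick, 150 mm long along the press's y axis, held by two arms at its ends that leave 47 mm clear between the bar and the edge of the steel head plate. When up it stands about 335 mm above the table, nearly over the hinge; it swings in an arc of radius 235 mm towards the robot and down to 100 mm above the table, 95 mm on the robot's side of the pocket row
- head_hinge (a point): middle of the hinge axis of the press head, 100 mm above the table, at the back of the press; the axis runs along the press's y axis. Head and bar turn about it
- press: white bench lid press, bed 250 mm deep, 320 mm wide, 20 mm high, fixed to the table. Origin: on the table under the middle pocket; x points from the robot towards its hinge (the hinge is at x = 140 mm), y along the row of pockets. With the head up, all is open above the pockets, and the upright head stands behind them like a wall 280 mm wide: come from above or from the robot's side. The hinge posts are 120 mm high
- pocket0 (a point): centre of the floor of the right-hand (-y) pocket in the press bed: a square pocket 74 by 74 mm, floor 20 mm above the table, its rim 12 mm higher than its floor. The three pockets lie in a row along the press's y axis, 95 mm apart
- pocket1 (a point): centre of the floor of the middle pocket in the press bed: a square pocket 74 by 74 mm, floor 20 mm above the table, its rim 12 mm higher than its floor. The three pockets lie in a row along the press's y axis, 95 mm apart
- pocket2 (a point): centre of the floor of the left-hand (+y) pocket in the press bed: a square pocket 74 by 74 mm, floor 20 mm above the table, its rim 12 mm higher than its floor. The three pockets lie in a row along the press's y axis, 95 mm apart
- tray: green plastic packing tray fixed to the bench, left or right of the press, outside 290 mm (its x) by 150 mm (its y), 25 mm high, walls and floor 5 mm. Origin: centre of its underside
- pad: flat brown cardboard pad, 300 mm (its x) by 150 mm (its y), 6 mm thick, fixed, on the other side of the press from the tray, where the tubs start. Origin: centre of its underside
- tub1: round clear tub of yellow berries with a white lid lying on it: 62 mm across at the lid, the body scarcely narrower, 70 mm high, 0.11 to 0.23 kg. Origin: centre of its underside, z up when it stands. Starts upright on the cardboard pad. Two or three tubs are present; an absent one reads None from the start
- tub2: round clear tub of yellow berries with a white lid lying on it: 62 mm across at the lid, the body scarcely narrower, 70 mm high, 0.11 to 0.23 kg. Origin: centre of its underside, z up when it stands. Starts upright on the cardboard pad. Two or three tubs are present; an absent one reads None from the start
- tub3: round clear tub of yellow berries with a white lid lying on it: 62 mm across at the lid, the body scarcely narrower, 70 mm high, 0.11 to 0.23 kg. Origin: centre of its underside, z up when it stands. Starts upright on the cardboard pad. Two or three tubs are present; an absent one reads None from the start
- jar: bystander: amber jar with steel cap, 66 mm across, 100 mm high, beside the press. Origin: centre of its underside
- tape: bystander: roll of brown tape lying flat, 90 mm across, 45 mm high, beside the press. Origin: centre of its underside
- mug: bystander: white mug, 76 mm across, 85 mm high, behind the press. Origin: centre of its underside
- counter: bystander: steel can 56 mm across, 50 mm high, behind the press on the left. Origin: centre of its underside
- scale: bystander, fixed: small white scale, 100 by 100 mm, 31 mm high, at the other front side of the press from the control box. Origin: centre of its underside
Things that resemble listed ones, but are neither listed nor needed, are in the scene too. Leave any purple or red look-alike of the part that bears dial alone.

How it is judged:
On the way, in this order (a step that is already met when the one before it is completed fails the run):
1. every tub stands in a pocket of the press and the dial is at its clockwise stop ((distance between tub1 and pocket0 below 0.014 m or distance between tub1 and pocket1 below 0.014 m or distance between tub1 and pocket2 below 0.014 m) and angle between each of tub1, tub2, tub3's own z axis and vertical below 0.1 rad and (distance between tub2 and pocket0 below 0.014 m or distance between tub2 and pocket1 below 0.014 m or distance between tub2 and pocket2 below 0.014 m) and (distance between tub3 and pocket0 below 0.014 m or distance between tub3 and pocket1 below 0.014 m or distance between tub3 and pocket2 below 0.014 m) and value of joint dial above 3.48 rad), for 0.2 s.
2. with the tubs in their pockets and the dial still at its clockwise stop, the head is pulled down to its stop (all of step 1 and value of joint head above 1.4 rad), for 0.2 s.
3. the head is back up (value of joint head below 0.12 rad), for 0.2 s.
At the end, for the whole second after the job is handed in: every tub present stands upright (within 0.1 rad) and at rest on the floor of the packing tray; the dial is within 0.12 rad of its anticlockwise stop; the press head is up (within 0.12 rad) (x of tub1 in the frame of tray between -0.125 and 0.125 m and y of tub1 in the frame of tray between -0.055 and 0.055 m and z of tub1 in the frame of tray between 0 and 0.012 m and angle between each of tub1, tub2, tub3's own z axis and vertical below 0.1 rad and linear speed of each of tub1, tub2, tub3 below 0.03 m/s and x of tub2 in the frame of tray between -0.125 and 0.125 m and y of tub2 in the frame of tray between -0.055 and 0.055 m and z of tub2 in the frame of tray between 0 and 0.012 m and x of tub3 in the frame of tray between -0.125 and 0.125 m and y of tub3 in the frame of tray between -0.055 and 0.055 m and z of tub3 in the frame of tray between 0 and 0.012 m and value of joint each of dial, head below 0.12 rad); the robot touches nothing.
It fails at once if a bystander (jar, tape roll, mug, steel can) is shifted by more than 40 mm (distance of any of jar, tape, mug, counter from where it was at the start of the episode above 0.04 m).
Of tub1, tub2, tub3 only 2 to 3 are there at a start; the rules pass over those that are not, and their reading is None.
At some moment in a run one of tub1, tub2, tub3 may be knocked a few centimetres aside while the robot is not near it.
It also fails if it takes over 210 s, if anything falls off the work surface, if the arm or the gripper's body presses on something with over 40 N, if the wrist force passes 120 N, or if a joint passes its speed limit or range.

## Robot

A 6-joint arm with a two-finger parallel gripper is mounted at the origin on the work surface. World frame = base frame: x ahead of the robot, y to its left, z up, the work surface at z = 0. Lengths are in m, angles in rad, forces in N, time in s.
With the tool pointing down it reaches from about 0.375 to 0.925 m from the base axis. Payload 5.7 kg.
Tool frame: the origin (TCP) lies at the very end of the fingers, on their centre line; the grasp point (between the pads) lies 19 mm behind it (bot.hold_point_z is the distance from the TCP to the grasp point, in m); z points along the fingers, y is the line along which they close (so a half turn about z gives the same grasp; the last joint's range is limited). The gripper opens to 88 mm and grips with 3 to 60 N. Pads are 20 mm wide; open, the fingers measure 115 mm over their backs; the gripper's body (75 mm by 178 mm) begins 61 mm behind the grasp point.
Start: joints at [1.026, 0.359, 1.51, -0, 1.272, -0.115], TCP at [0.25, 0.545, 0.223] pointing down, gripper open.
Joint ranges: [-2.97, 2.97], [-1.01, 2.36], [0.21, 2.38], [-0.96, 4.11], [0.2, 2.71], [-2.98, 2.98]. Speed limits (rad/s): [2.39, 2.39, 3.14, 3.14, 3.14, 3.14].

## Interface

Orientations are given as a unit quaternion [w, x, y, z].
In Python, from rig import bot, optics, order gives the robot as it stands.
- The arm moves only by the tool arm_command, never from a script. Its argument "increments" is a list of rows, each an object with "rot": the turn, a rotation vector about the world's x, y, z in rad, a list of three; "translation": the shift along the world's x, y, z in m, a list of three; "gripper": the closure, from -1 (fully open) to 1 (shut), so that 0 is half open. In form: [{"rot": [rx, ry, rz], "translation": [dx, dy, dz], "gripper": gripper}, ...]. A call has exactly 5 rows; each row shifts and turns the commanded pose from where the row before left it; what a row does not reach is not made up. A row lasts 1/8 s, in which the tool goes at most 62.5 mm and 10.7 degrees, less where a joint would pass 70% of its speed; a pose out of reach is approached as far as the arm can. A call with a gripper value outside its range is refused whole. The fingers move at their own pace and stop on an object; the grip force is fixed at half the most. Time passes only in rows, so rows that do not move let the fingers close, or fill a call up. It gives the time, the measured TCP pose, the force, the opening and the grip force at its end, in the units of the state.
- bot.sense(): the state, without advancing time (a new reading comes with each control period).
- optics.read_camera(name): name is "scene" or "top" or "wrist"; returns the picture (420x560x3 uint8, blue, green, red); there is no depth.
- optics.get_calibration(name): a dict with "fx", "fy", "cx", "cy" (pixels), "R" (3x3) and "t" (3): a world point X has camera coordinates R X + t. Camera axes: x right, y down, z forward; pixel columns grow to the right and rows downward; lengths in m; the calibration is good to about 2 mm. The wrist camera is an equidistant fisheye: a pixel r from the principal point sees the ray r / f radians off the axis. A picture is of the moment at which its call begins: read the wrist's pose just before it. get_calibration takes no time and is no camera call; for the wrist camera it gives the pose at the moment of the call.
- order.sign_off(): hands the job in; it is judged then, once.
The state is a dict: "time_s": time; "joints": joint angles; "joint_vel": joint speeds; "joint_torque": joint torques, N m; "tool_pos": TCP position; "eef_rot": TCP orientation; "ft_force": force on the tool from outside, world axes, zero at the start; "torque": the same for the moment, N m; "gripper_width": finger opening in m; "gripper_force": force on a finger pad.
Only numpy, scipy, OpenCV 4.12 (cv2) and the standard library are available. Lean on these libraries where they do the work, as an engineer would, in place of code of your own. Each camera call takes 0.05 s, during which the arm holds its last target. There are 200 camera calls.

## Working session

There is one attempt and no reset: what is moved stays moved. The work goes in short steps, Python scripts to look and compute and a tool call to move; the robot and the scene stay as the last step left them, time stands still between calls to the robot, and variables do not carry over. Pictures are saved under pics/ and viewed, at most 14 in all, crops included, and the job is handed in when it is done.

Besides the shell and the picture viewer there is one more tool, called after ">>>" as name(argument=value, ...), one argument or row to a line, values as JSON. arm_command: Moves the arm, as the interface text tells. Its arguments: {"type":"object","properties":{"increments":{"type":"array"}},"required":["increments"]}

```bash
ls; mkdir -p pics
python3 - <<'E'
from rig import bot, optics
import cv2, numpy as np
print(bot.sense())
for n in("scene","top"):
    c=optics.get_calibration(n); print(n,{k:np.round(v,3).tolist() for k,v in c.items()})
    cv2.imwrite(f"pics/{n}0.png",optics.read_camera(n))
E
```

```text
pics
{'time_s': 0.0, 'joints': array([ 1.02588639e+00,  3.59506649e-01,  1.51141611e+00, -9.19470693e-06,
        1.27252006e+00, -1.15089047e-01]), 'joint_vel': array([-0.0005309 ,  0.00129601, -0.00116788,  0.0015658 ,  0.00020219,
        0.00117284]), 'joint_torque': array([ 1.56428665e-03, -5.15369725e+01, -2.70731789e+01,  6.78518973e-02,
        3.48069600e-02, -9.61142291e-05]), 'tool_pos': array([0.24966735, 0.54482596, 0.22181484]), 'eef_rot': array([-2.95610818e-04,  2.13258517e-01,  9.76995368e-01, -8.76593234e-04]), 'ft_force': array([-0.0850426 ,  0.35243723, -0.34923913]), 'torque': array([ 0.05593923,  0.04583023, -0.04086795]), 'gripper_force': 0.0, 'gripper_width': 0.08775474393988689}
scene {'fx': 490.337, 'fy': 490.337, 'cx': 279.461, 'cy': 204.075, 'R': [[0.051, 0.999, 0.013], [0.799, -0.033, -0.6], [-0.599, 0.041, -0.8]], 't': [-0.031, -0.266, 1.592]}
top {'fx': 387.85, 'fy': 387.85, 'cx': 275.557, 'cy': 209.477, 'R': [[-0.02, -1.0, 0.01], [-0.992, 0.019, -0.128], [0.128, -0.012, -0.992]], 't': [0.025, 0.517, 1.124]}
```

View pics/scene0.png

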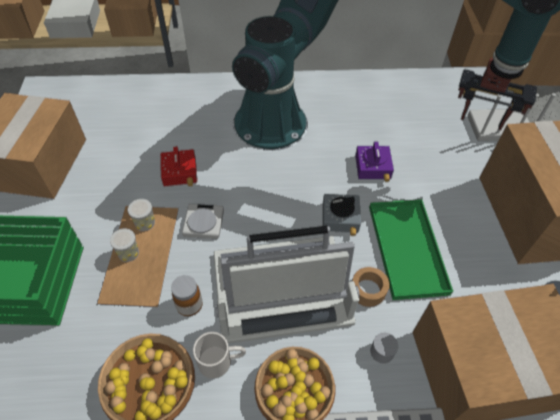

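View pics/top0.png

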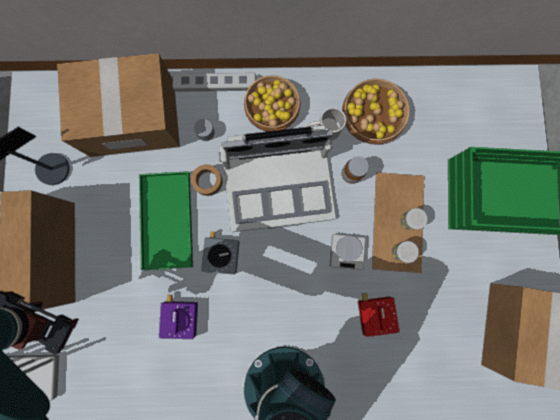

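Candidates in the top view:
- **Dial:** the grey box at (220,255) is the described one. The purple (178,320) and red (380,317) boxes are look-alikes.
- **Tray:** the flat green tray at (165,220). The green crate at (505,190) is not it.
- **Tubs:** two, at (416,218) and (407,252).
- **Pockets:** at about (249,206), (281,202) and (314,199).

I'll check the dial in one close crop.

```bash
cat > h.py <<'E'
from rig import bot, optics, order
import cv2, numpy as np
def ray(cal,u,v):
    R,t=np.array(cal["R"]),np.array(cal["t"])
    d=np.array([(u-cal["cx"])/cal["fx"],(v-cal["cy"])/cal["fy"],1.0])
    return -R.T@t,R.T@d
def plane(cal,u,v,z):
    o,d=ray(cal,u,v); return o+d*(z-o[2])/d[2]
def proj(cal,X):
    p=np.array(cal["R"])@np.array(X)+np.array(cal["t"]); return np.array([cal["fx"]*p[0]/p[2]+cal["cx"],cal["fy"]*p[1]/p[2]+cal["cy"]])
def rayfish(cal,u,v):
    R,t=np.array(cal["R"]),np.array(cal["t"])
    a,b=(u-cal["cx"])/cal["fx"],(v-cal["cy"])/cal["fy"]; r=np.hypot(a,b)+1e-9
    d=np.array([np.sin(r)*a/r,np.sin(r)*b/r,np.cos(r)]); return -R.T@t,R.T@d
def planefish(cal,u,v,z):
    o,d=rayfish(cal,u,v); return o+d*(z-o[2])/d[2]
E
python3 - <<'E'
from h import *
T=optics.get_calibration("top"); im=cv2.imread("pics/top0.png")
for n,u,v,z in[("dial",219,254,.082),("tubA",416,216,.076),("tubB",407,251,.076),("p_left",249,206,.02),("p_mid",281.5,202,.02),("p_right",314,199,.02)]:
    print(n,plane(T,u,v,z).round(3))
hsv=cv2.cvtColor(im,cv2.COLOR_BGR2HSV)
g=cv2.inRange(hsv,(45,100,40),(85,255,255)); g[:,300:]=0
c=max(cv2.findContours(g,0,1)[0],key=cv2.contourArea); b=cv2.boxPoints(cv2.minAreaRect(c))
P=np.array([plane(T,*q,.025) for q in b]); print("tray",P.round(3).tolist(),P.mean(0).round(3))
a=cv2.resize(im[225:285,190:250],(400,400),interpolation=2)
b=cv2.resize(im[190:280,370:460],(400,400),interpolation=2)
d=cv2.resize(im[150:240,215:345],(800,554)[:2],interpolation=2)
cv2.imwrite("pics/c1.png",np.hstack([a,b])); cv2.imwrite("pics/c2.png",d)
E
```

```text
dial [0.388 0.177 0.082]
tubA [ 0.485 -0.388  0.076]
tubB [ 0.385 -0.356  0.076]
p_left [0.531 0.095 0.02 ]
p_mid [ 0.541 -0.004  0.02 ]
p_right [ 0.549 -0.102  0.02 ]
tray [[0.637, 0.428, 0.025], [0.639, 0.274, 0.025], [0.35, 0.265, 0.025], [0.349, 0.413, 0.025]] [0.494 0.345 0.025]
```

View pics/c1.png

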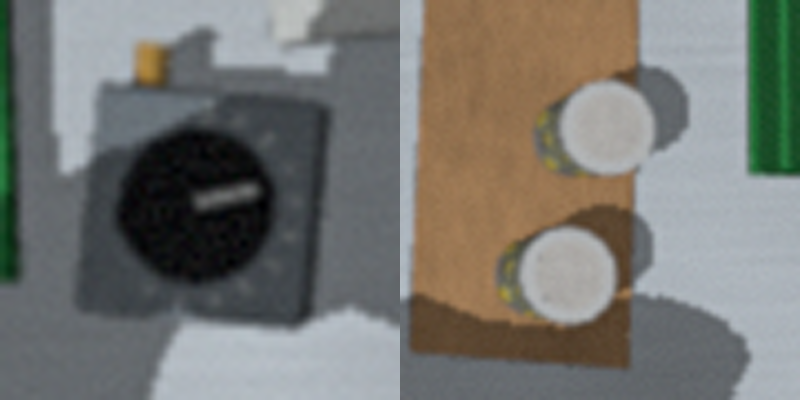

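View pics/c2.png

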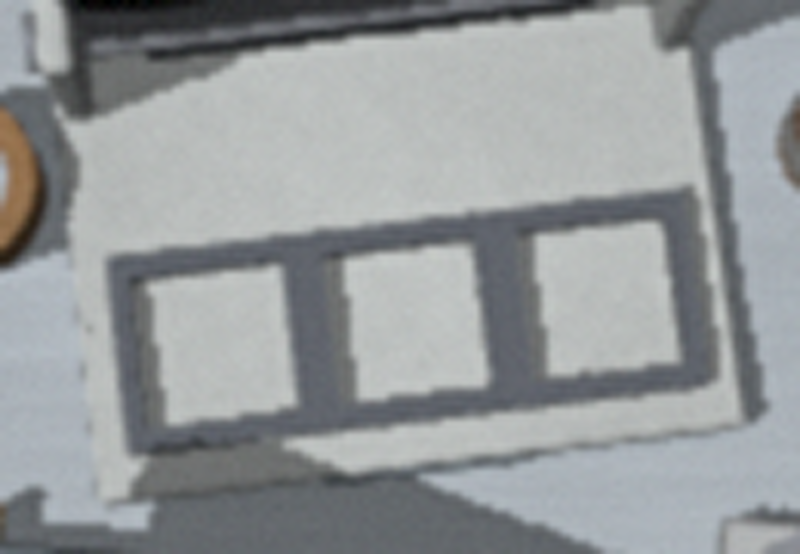

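The crop confirms the grey box with its black knob, skirt centre at about (219,256) and pointer towards -y. It also shows two tubs, with lids at (417,219) and (408,252). I'll go above the dial first and look closer.

>>> arm_command(
  increments=[
    {"rot": [0, 0, -0.12], "translation": [0.017, -0.046, 0], "gripper": -1},
    {"rot": [0, 0, -0.12], "translation": [0.017, -0.046, 0], "gripper": -1},
    {"rot": [0, 0, -0.12], "translation": [0.017, -0.046, 0], "gripper": -1},
    {"rot": [0, 0, -0.12], "translation": [0.017, -0.046, 0], "gripper": -1},
    {"rot": [0, 0, -0.12], "translation": [0.017, -0.046, 0], "gripper": -1},
  ],
)

```text
time_s: 0.72
tool_pos: [0.3351, 0.3138, 0.2224]
eef_rot: [-0.0, 0.494, 0.869, -0.0]
ft_force: [1.1, 0.2, 1.0]
gripper_width: 0.0876
gripper_force: 0.0
```

>>> arm_command(
  increments=[
    {"rot": [0, 0, -0.12], "translation": [0.017, -0.046, 0], "gripper": -1},
    {"rot": [0, 0, -0.12], "translation": [0.017, -0.046, 0], "gripper": -1},
    {"rot": [0, 0, -0.11], "translation": [0.017, -0.046, 0], "gripper": -1},
    {"rot": [0, 0, 0], "translation": [0, 0, 0], "gripper": -1},
    {"rot": [0, 0, 0], "translation": [0, 0, 0], "gripper": -1},
  ],
)

```text
time_s: 1.35
tool_pos: [0.3856, 0.1777, 0.2225]
eef_rot: [-0.0, 0.636, 0.771, -0.0]
ft_force: [-0.1, -0.4, 0.3]
gripper_width: 0.0876
gripper_force: 0.0
```

Run:
```python
from h import *
c=optics.get_calibration("wrist"); im=optics.read_camera("wrist"); cv2.imwrite("pics/w1.png",im)
print({k:np.round(v,3).tolist() for k,v in c.items()}); print((-c["R"].T@c["t"]).round(3))
np.savez("w1cal.npz",**c)
T=optics.get_calibration("top")
q=np.array([(108,260),(690,188),(718,383),(132,452)])/(800/130)+[215,150]
P=np.array([plane(T,*a,.032) for a in q]); print(P.round(3),P.mean(0).round(4))
```

```text
{'fx': 325.192, 'fy': 325.192, 'cx': 282.703, 'cy': 207.05, 'R': [[0.982, 0.191, -0.001], [0.185, -0.952, 0.243], [0.045, -0.238, -0.97]], 't': [-0.412, 0.069, 0.414]}
[0.373 0.243 0.385]
[[ 0.572  0.143  0.032]
 [ 0.602 -0.143  0.032]
 [ 0.506 -0.153  0.032]
 [ 0.478  0.132  0.032]] [ 0.5394 -0.0051  0.032 ]
```

View pics/w1.png

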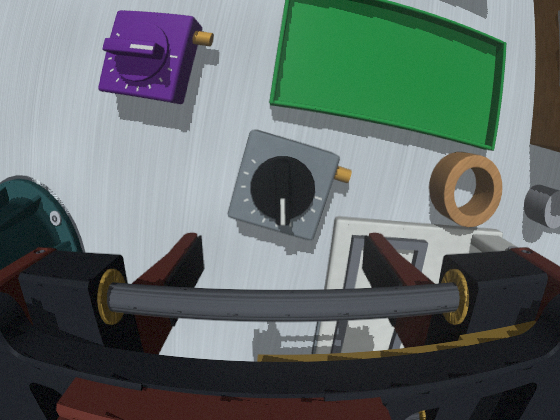

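The wrist view shows the grey dial at about (283,188) with its white pointer from (283,200) to (283,223). The purple look-alike is at (150,50), well apart.

Run:
```python
from h import *
c=dict(np.load("w1cal.npz")); im=cv2.imread("pics/w1.png"); g=cv2.cvtColor(im,6)
sub=g[145:235,240:330]
m=(sub<45).astype(np.uint8); k=max(cv2.findContours(m,0,1)[0],key=cv2.contourArea)
e=cv2.fitEllipse(cv2.convexHull(k)); print(e); u,v=e[0][0]+240,e[0][1]+145
print("skirt",planefish(c,u,v,.054).round(4), planefish(c,u,v,.065).round(4))
w=(g[192:228,270:296]>120).astype(np.uint8); r=cv2.minAreaRect(cv2.findNonZero(w)); b=cv2.boxPoints(r)+[270,192]; print(b.round(1).tolist())
B=np.array([planefish(c,*q,.082) for q in b]); print(B.round(4))
d=max((B[1]-B[0],B[2]-B[1]),key=np.linalg.norm); print("angle",np.arctan2(d[1],d[0]))
```

```text
((42.46934127807617, 43.866641998291016), (62.39213180541992, 66.96077728271484), 179.76107788085938)
skirt [0.3846 0.1806 0.054 ] [0.3842 0.1827 0.065 ]
[[263.5, 206.3], [283.6, 197.9], [295.2, 225.9], [275.1, 234.3]]
[[0.3689 0.1657 0.082 ]
 [0.3863 0.1774 0.082 ]
 [0.4028 0.1522 0.082 ]
 [0.3851 0.14   0.082 ]]
angle -0.9915657876151707
```

Run:
```python
from h import *
c=dict(np.load("w1cal.npz"))
a=planefish(c,283,199.5,.082); b=planefish(c,282.8,224,.082); d=b-a
print(a.round(4),b.round(4),np.arctan2(d[1],d[0]), np.linalg.norm(d))
```

```text
[0.3861 0.1758 0.082 ] [0.3905 0.1518 0.082 ] -1.3866401739776884 0.02441591984594804
```

>>> arm_command(
  increments=[
    {"rot": [0, 0, 0], "translation": [0, 0.003, -0.05], "gripper": -0.3},
    {"rot": [0, 0, 0], "translation": [0, 0, -0.05], "gripper": -0.3},
    {"rot": [0, 0, 0], "translation": [0, 0, -0.045], "gripper": -0.3},
    {"rot": [0, 0, 0], "translation": [0, 0, -0.02], "gripper": -0.3},
    {"rot": [0, 0, 0], "translation": [0, 0, 0], "gripper": 1},
  ],
)

```text
time_s: 2.02
tool_pos: [0.3847, 0.1815, 0.0565]
eef_rot: [-0.001, 0.635, 0.772, -0.001]
ft_force: [-0.3, -0.3, -0.4]
gripper_width: 0.0504
gripper_force: 0.0
```

>>> arm_command(
  increments=[
    {"rot": [0, 0, 0], "translation": [0, 0, 0], "gripper": 1},
    {"rot": [0, 0, 0], "translation": [0, 0, 0], "gripper": 1},
    {"rot": [0, 0, 0], "translation": [0, 0, 0], "gripper": 1},
    {"rot": [0, 0, -0.05], "translation": [0, 0, 0], "gripper": 1},
    {"rot": [0, 0, -0.1], "translation": [0, 0, 0], "gripper": 1},
  ],
)

```text
time_s: 2.65
tool_pos: [0.3845, 0.1801, 0.058]
eef_rot: [-0.001, 0.693, 0.721, -0.001]
ft_force: [-3.8, 0.6, 5.4]
gripper_width: 0.0142
gripper_force: 29.8
```

```bash
python3 -c "
from h import *
s=bot.sense();print(s['torque'].round(3),s['ft_force'].round(2),s['joints'].round(3),s['eef_rot'].round(3))"
```

```text
[-0.057  0.66   0.111] [-3.78  0.64  5.4 ] [0.275 0.361 2.055 0.    0.728 0.236] [-0.001  0.693  0.721 -0.001]
```

Knob gripped at 14 mm, turning freely. I'll continue clockwise.

>>> arm_command(
  increments=[
    {"rot": [0, 0, -0.18], "translation": [0, 0, 0], "gripper": 1},
    {"rot": [0, 0, -0.18], "translation": [0, 0, 0], "gripper": 1},
    {"rot": [0, 0, -0.18], "translation": [0, 0, 0], "gripper": 1},
    {"rot": [0, 0, -0.18], "translation": [0, 0, 0], "gripper": 1},
    {"rot": [0, 0, 0], "translation": [0, 0, 0], "gripper": 1},
  ],
)

```text
time_s: 3.28
tool_pos: [0.3843, 0.1802, 0.058]
eef_rot: [-0.001, 0.903, 0.43, -0.001]
ft_force: [-5.1, 0.3, 5.1]
gripper_width: 0.0137
gripper_force: 29.9
```

```bash
cat > t.py <<'E'
from h import *
s=bot.sense();q=s['eef_rot'];th=2*np.arctan2(q[2],q[1])-np.pi/2
print(s['tool_pos'].round(4),s['torque'].round(3),s['ft_force'].round(2),'j1,j6',s['joints'][[0,5]].round(3),'theta',round(s['joints'][0]-s['joints'][5],3),th.round(3),s['gripper_width'].round(4))
E
python3 t.py
```

```text
Traceback (most recent call last):
  File "t.py", line 3, in <module>
    print(s['tool_pos'].round(4),s['torque'].round(3),s['ft_force'].round(2),'j1,j6',s['joints'][[0,5]].round(3),'theta',round(s['joints'][0]-s['joints'][5],3),th.round(3),s['gripper_width'].round(4))
                                                                                                                                                                            ^^^^^^^^^^^^^^^^^^^^^^^^
AttributeError: 'float' object has no attribute 'round'
```

>>> arm_command(
  increments=[
    {"rot": [0, 0, -0.18], "translation": [0, 0, 0], "gripper": 1},
    {"rot": [0, 0, -0.18], "translation": [0, 0, 0], "gripper": 1},
    {"rot": [0, 0, -0.18], "translation": [0, 0, 0], "gripper": 1},
    {"rot": [0, 0, -0.06], "translation": [0, 0, 0], "gripper": 1},
    {"rot": [0, 0, 0], "translation": [0, 0, 0], "gripper": 1},
  ],
)

```text
time_s: 3.9
tool_pos: [0.3842, 0.1804, 0.058]
eef_rot: [-0.0, 0.989, 0.145, -0.001]
ft_force: [-4.0, 2.0, 6.2]
gripper_width: 0.0137
gripper_force: 29.9
```

```bash
sed -i "s/,s\['gripper_width'\].round(4)//" t.py; python3 t.py
```

```text
[0.3842 0.1804 0.058 ] [ 0.397  0.901 -0.127] [-3.98  2.03  6.22] j1,j6 [0.275 1.554] theta -1.279 -1.281
```

>>> arm_command(
  increments=[
    {"rot": [0, 0, -0.18], "translation": [0, 0, 0], "gripper": 1},
    {"rot": [0, 0, -0.18], "translation": [0, 0, 0], "gripper": 1},
    {"rot": [0, 0, -0.14], "translation": [0, 0, 0], "gripper": 1},
    {"rot": [0, 0, 0], "translation": [0, 0, 0], "gripper": 1},
    {"rot": [0, 0, 0], "translation": [0, 0, 0], "gripper": 1},
  ],
)

```text
time_s: 4.53
tool_pos: [0.3842, 0.1805, 0.058]
eef_rot: [-0.0, 0.995, -0.104, -0.001]
ft_force: [-4.7, 2.1, 5.5]
gripper_width: 0.014
gripper_force: 29.9
```

```bash
python3 t.py
```

```text
[0.3842 0.1805 0.058 ] [ 0.499  0.907 -0.099] [-4.65  2.06  5.5 ] j1,j6 [0.275 2.054] theta -1.779 -1.78
```

>>> arm_command(
  increments=[
    {"rot": [0, 0, -0.18], "translation": [0, 0, 0], "gripper": 1},
    {"rot": [0, 0, -0.18], "translation": [0, 0, 0], "gripper": 1},
    {"rot": [0, 0, -0.14], "translation": [0, 0, 0], "gripper": 1},
    {"rot": [0, 0, 0], "translation": [0, 0, 0], "gripper": 1},
    {"rot": [0, 0, 0], "translation": [0, 0, 0], "gripper": 1},
  ],
)

```text
time_s: 5.15
tool_pos: [0.3848, 0.1802, 0.058]
eef_rot: [0.0, 0.939, -0.345, -0.001]
ft_force: [-4.6, 0.3, 7.7]
gripper_width: 0.0158
gripper_force: 31.3
```

```bash
python3 t.py
```

```text
[0.3848 0.1802 0.058 ] [0.258 0.813 0.683] [-4.56  0.29  7.66] j1,j6 [0.275 2.55 ] theta -2.275 -2.275
```

Torque jumped to 0.68 N m and the opening shows the bar skewed in the fingers, so the knob is at its clockwise stop. I'll release, rise, unwind and look at the press on the way.

>>> arm_command(
  increments=[
    {"rot": [0, 0, 0], "translation": [0, 0, 0], "gripper": -0.3},
    {"rot": [0, 0, 0], "translation": [0, 0, 0], "gripper": -0.3},
    {"rot": [0, 0, 0], "translation": [0, 0, 0.05], "gripper": -0.3},
    {"rot": [0, 0, 0], "translation": [0, 0, 0.06], "gripper": -0.3},
    {"rot": [0, 0, 0.17], "translation": [0, 0, 0.06], "gripper": -1},
  ],
)

```text
time_s: 5.78
tool_pos: [0.3859, 0.1803, 0.2295]
eef_rot: [-0.0, 0.965, -0.264, 0.0]
ft_force: [0.9, -0.4, -0.9]
gripper_width: 0.0623
gripper_force: 0.0
```

>>> arm_command(
  increments=[
    {"rot": [0, 0, 0.16], "translation": [0.005, -0.02, 0.022], "gripper": -1},
    {"rot": [0, 0, 0.16], "translation": [0.01, -0.05, 0], "gripper": -1},
    {"rot": [0, 0, 0.16], "translation": [0.01, -0.06, 0], "gripper": -1},
    {"rot": [0, 0, 0.16], "translation": [0.01, -0.05, 0], "gripper": -1},
    {"rot": [0, 0, 0], "translation": [0, 0, 0], "gripper": -1},
  ],
)

```text
time_s: 6.4
tool_pos: [0.4211, 0.0061, 0.2498]
eef_rot: [0.0, 0.999, 0.037, 0.001]
ft_force: [-0.2, 1.0, 0.2]
gripper_width: 0.088
gripper_force: 0.0
```

```bash
python3 t.py
python3 - <<'E'
from h import *
c=optics.get_calibration("wrist"); im=optics.read_camera("wrist"); cv2.imwrite("pics/w2.png",im)
np.savez("w2cal.npz",**c)
E
```

```text
[0.4211 0.0061 0.2498] [ 0.025  0.111 -0.018] [-0.16  0.98  0.17] j1,j6 [-0.149  1.347] theta -1.496 -1.496
```

View pics/w2.png

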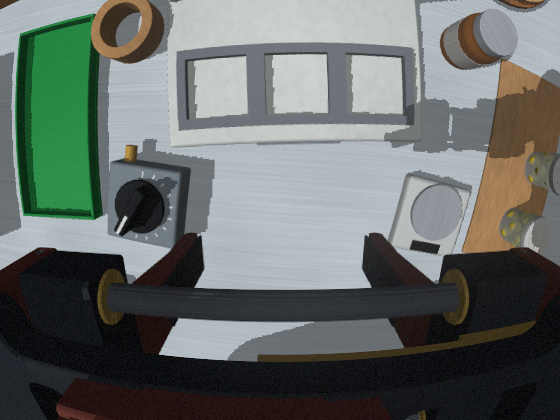

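The wrist view shows the dial pointer now at lower-left (118,235), consistent with the clockwise end. The pocket frame spans (177,50) to (416,125).

Run:
```python
from h import *
c=dict(np.load("w2cal.npz")); im=cv2.imread("pics/w2.png"); g=cv2.cvtColor(im,6)
m=np.zeros_like(g); s=g[30:140,165:425]; m[30:140,165:425]=((s>60)&(s<150))*255
m=cv2.morphologyEx(m,cv2.MORPH_OPEN,np.ones((5,5)))
ct=max(cv2.findContours(m,0,1)[0],key=cv2.contourArea)
W=np.array([planefish(c,*p[0],.032)[:2] for p in ct])
r=cv2.minAreaRect((W*1000).astype(np.float32)); print(r, cv2.boxPoints(r).round(0).tolist())
n,l,st,ce=cv2.connectedComponentsWithStats((g[:150]>165).astype(np.uint8))
for i in range(1,n):
    if 1500<st[i,4]<6000 and 170<ce[i][0]<420: print(st[i],ce[i].round(1),planefish(c,*ce[i],.02).round(4))
T=optics.get_calibration("top")
# tubs in top, lid mask
t=cv2.imread("pics/top0.png"); 
for u,v in((417.2,218.8),(407.8,252.1)): print("tub",plane(T,u,v,.076).round(4))
```

```text
((532.6441040039062, -8.891799926757812), (116.08242797851562, 299.76971435546875), 5.964849948883057) [[459.0, 134.0], [490.0, -164.0], [606.0, -152.0], [575.0, 146.0]]
[ 272   54   56   60 3123] [300.   83.2] [ 0.5418 -0.0053  0.02  ]
[ 351   55   52   59 2809] [376.5  84.3] [ 0.5516 -0.0988  0.02  ]
[ 194   56   54   62 2966] [220.7  86.8] [0.5318 0.0892 0.02  ]
tub [ 0.4768 -0.391   0.076 ]
tub [ 0.3823 -0.3579  0.076 ]
```

>>> arm_command(
  increments=[
    {"rot": [0, 0, 0.03], "translation": [-0.006, -0.051, 0], "gripper": -1},
    {"rot": [0, 0, 0], "translation": [-0.006, -0.051, 0], "gripper": -1},
    {"rot": [0, 0, 0], "translation": [-0.006, -0.051, 0], "gripper": -1},
    {"rot": [0, 0, 0], "translation": [-0.006, -0.051, 0], "gripper": -1},
    {"rot": [0, 0, 0], "translation": [-0.006, -0.051, 0], "gripper": -1},
  ],
)

```text
time_s: 7.08
tool_pos: [0.3903, -0.246, 0.2496]
eef_rot: [-0.0, 0.999, 0.054, 0.0]
ft_force: [1.1, 0.2, 0.0]
gripper_width: 0.0878
gripper_force: 0.0
```

>>> arm_command(
  increments=[
    {"rot": [0, 0, 0], "translation": [-0.006, -0.051, 0], "gripper": -1},
    {"rot": [0, 0, 0], "translation": [-0.004, -0.052, -0.04], "gripper": -1},
    {"rot": [0, 0, 0], "translation": [0, 0, 0], "gripper": -1},
    {"rot": [0, 0, 0], "translation": [0, 0, 0], "gripper": -1},
    {"rot": [0, 0, 0], "translation": [0, 0, 0], "gripper": -1},
  ],
)

```text
time_s: 7.7
tool_pos: [0.381, -0.3449, 0.2124]
eef_rot: [0.0, 0.999, 0.055, 0.0]
ft_force: [-0.5, -1.2, 0.0]
gripper_width: 0.0877
gripper_force: 0.0
```

```bash
python3 t.py
python3 - <<'E'
from h import *
c=optics.get_calibration("wrist"); im=optics.read_camera("wrist"); cv2.imwrite("pics/w3.png",im)
np.savez("w3cal.npz",**c)
cv2.imwrite("pics/top3.png",optics.read_camera("top"))
E
```

```text
[ 0.381  -0.3449  0.2124] [0.035 0.138 0.024] [-0.53 -1.2   0.01] j1,j6 [-0.871  0.591] theta -1.461 -1.462
```

View pics/w3.png

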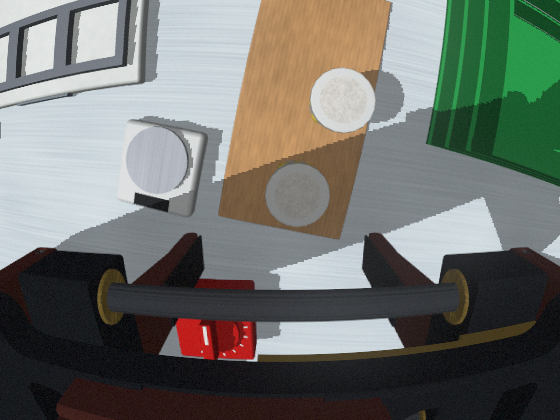

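The lids are at (343,100) and (298,194). The gripper is clear of everything.

Run:
```python
from h import *
c=dict(np.load("w3cal.npz")); im=cv2.imread("pics/w3.png")
b,g,r=[im[...,i].astype(int) for i in range(3)]
for n,u,v,rad in(("A",343,100,40),("B",298,194,40)):
    sat=cv2.cvtColor(im,40)[...,1]
    m=np.zeros(im.shape[:2],np.uint8); cv2.circle(m,(u,v),36,255,-1)
    m[(r-b)>45]=0; m[(b-r)>8]=0
    m=cv2.morphologyEx(m,cv2.MORPH_OPEN,np.ones((7,7)))
    ct=max(cv2.findContours(m,0,1)[0],key=cv2.contourArea); e=cv2.fitEllipse(cv2.convexHull(ct))
    print(n,np.round(e[0],1),np.round(e[1],1),planefish(c,*e[0],.076).round(4), planefish(c,u,v,.076).round(4))
```

```text
A [342.3 100. ] [65.  67.3] [ 0.4784 -0.3888  0.076 ] [ 0.4785 -0.3894  0.076 ]
B [297.  194.5] [65.3 66.8] [ 0.3857 -0.3576  0.076 ] [ 0.3862 -0.3585  0.076 ]
```

>>> arm_command(
  increments=[
    {"rot": [0, 0, 0], "translation": [0.005, -0.013, -0.03], "gripper": -1},
    {"rot": [0, 0, 0], "translation": [0, 0, -0.055], "gripper": -1},
    {"rot": [0, 0, 0], "translation": [0, 0, -0.055], "gripper": -1},
    {"rot": [0, 0, 0], "translation": [0, 0, -0.04], "gripper": -1},
    {"rot": [0, 0, 0], "translation": [0, 0, 0], "gripper": -1},
  ],
)

```text
time_s: 8.43
tool_pos: [0.3841, -0.3571, 0.0298]
eef_rot: [-0.002, 0.999, 0.054, -0.002]
ft_force: [-0.7, 0.3, -0.0]
gripper_width: 0.088
gripper_force: 0.0
```

>>> arm_command(
  increments=[
    {"rot": [0, 0, 0], "translation": [0, 0, 0], "gripper": 1},
    {"rot": [0, 0, 0], "translation": [0, 0, 0], "gripper": 1},
    {"rot": [0, 0, 0], "translation": [0, 0, 0], "gripper": 1},
    {"rot": [0, 0, 0], "translation": [0, 0, 0.03], "gripper": 1},
    {"rot": [0, 0, 0], "translation": [0, 0, 0.05], "gripper": 1},
  ],
)

```text
time_s: 9.05
tool_pos: [0.3842, -0.3583, 0.1116]
eef_rot: [-0.001, 0.999, 0.054, -0.001]
ft_force: [-0.4, -0.5, -2.0]
gripper_width: 0.0618
gripper_force: 30.0
```

```bash
python3 t.py
```

```text
[ 0.3842 -0.3583  0.1116] [-0.064  0.085 -0.007] [-0.39 -0.46 -2.02] j1,j6 [-0.882  0.581] theta -1.463 -1.463
```

>>> arm_command(
  increments=[
    {"rot": [0, 0, 0], "translation": [0.005, 0.02, 0.03], "gripper": 1},
    {"rot": [0, 0, 0], "translation": [0.016, 0.047, 0.02], "gripper": 1},
    {"rot": [0, 0, 0], "translation": [0.016, 0.05, 0], "gripper": 1},
    {"rot": [0, 0, 0], "translation": [0.016, 0.05, 0], "gripper": 1},
    {"rot": [0, 0, 0], "translation": [0.016, 0.05, 0], "gripper": 1},
  ],
)

```text
time_s: 9.68
tool_pos: [0.4546, -0.1409, 0.1623]
eef_rot: [0.0, 0.999, 0.054, 0.001]
ft_force: [0.9, 0.0, -1.9]
gripper_width: 0.0618
gripper_force: 30.0
```

>>> arm_command(
  increments=[
    {"rot": [0, 0, 0], "translation": [0.016, 0.05, 0], "gripper": 1},
    {"rot": [0, 0, 0], "translation": [0.016, 0.05, 0], "gripper": 1},
    {"rot": [0, 0, 0], "translation": [0.016, 0.05, 0], "gripper": 1},
    {"rot": [0, 0, 0], "translation": [0.016, 0.05, 0], "gripper": 1},
    {"rot": [0, 0, 0], "translation": [0.0115, 0.0303, 0], "gripper": 1},
  ],
)

```text
time_s: 10.3
tool_pos: [0.5301, 0.0903, 0.1622]
eef_rot: [-0.0, 0.999, 0.055, 0.001]
ft_force: [-0.4, -0.7, -1.5]
gripper_width: 0.0615
gripper_force: 30.0
```

>>> arm_command(
  increments=[
    {"rot": [0, 0, 0], "translation": [0, 0, -0.03], "gripper": 1},
    {"rot": [0, 0, 0], "translation": [0, 0, -0.03], "gripper": 1},
    {"rot": [0, 0, 0], "translation": [0, 0, -0.01], "gripper": 1},
    {"rot": [0, 0, 0], "translation": [0, 0, 0], "gripper": 1},
    {"rot": [0, 0, 0], "translation": [0, 0, 0], "gripper": 1},
  ],
)

```text
time_s: 10.92
tool_pos: [0.5307, 0.0878, 0.0927]
eef_rot: [-0.0, 0.999, 0.054, 0.001]
ft_force: [0.2, 0.4, -2.4]
gripper_width: 0.0617
gripper_force: 30.0
```

```bash
python3 t.py
python3 - <<'E'
from h import *
c=optics.get_calibration("wrist"); im=optics.read_camera("wrist"); cv2.imwrite("pics/w4.png",im)
np.savez("w4cal.npz",**c)
E
```

```text
[0.5307 0.0878 0.0927] [-0.048  0.121  0.009] [ 0.18  0.39 -2.45] j1,j6 [0.035 1.499] theta -1.463 -1.463
```

View pics/w4.png

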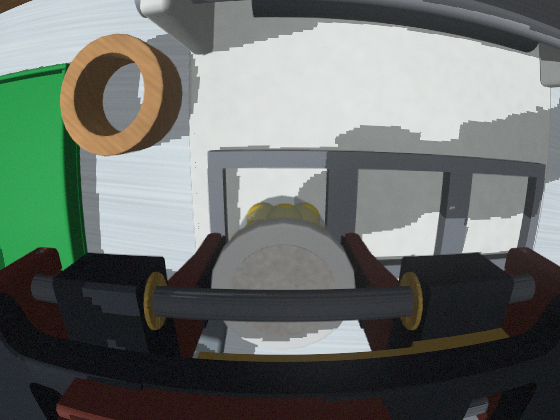

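The tub is held above the left pocket. The pocket's back rim corners are at about (226,168) and (327,168).

Run:
```python
from h import *
c=dict(np.load("w4cal.npz"))
for p in((226,168),(327,168),(209,153),(545,164),(357,168),(444,171)): print(p,planefish(c,*p,.032).round(4))
L,R=planefish(c,226,168,.032),planefish(c,327,168,.032)
m=(L+R)/2; print("pocket2",m-np.array([np.cos(.105),np.sin(.105),0])*.037)
```

```text
(226, 168) [0.5642 0.1314 0.032 ]
(327, 168) [0.5717 0.0617 0.032 ]
(209, 153) [0.5737 0.1444 0.032 ]
(545, 164) [ 0.6047 -0.137   0.032 ]
(357, 168) [0.5743 0.0404 0.032 ]
(444, 171) [ 0.5815 -0.0283  0.032 ]
pocket2 [0.53118702 0.09266432 0.032     ]
```

>>> arm_command(
  increments=[
    {"rot": [0, 0, 0], "translation": [-0.002, 0.0025, 0], "gripper": 1},
    {"rot": [0, 0, 0], "translation": [0, 0, -0.02], "gripper": 1},
    {"rot": [0, 0, 0], "translation": [0, 0, -0.015], "gripper": 1},
    {"rot": [0, 0, 0], "translation": [0, 0, -0.01], "gripper": 1},
    {"rot": [0, 0, 0], "translation": [0, 0, 0], "gripper": 1},
  ],
)

```text
time_s: 11.6
tool_pos: [0.5278, 0.0904, 0.0463]
eef_rot: [-0.0, 0.999, 0.054, -0.0]
ft_force: [0.2, 0.0, -2.1]
gripper_width: 0.0619
gripper_force: 30.0
```

```bash
python3 t.py
```

```text
[0.5278 0.0904 0.0463] [-0.022  0.16   0.035] [ 0.21  0.02 -2.05] j1,j6 [0.041 1.504] theta -1.463 -1.463
```

>>> arm_command(
  increments=[
    {"rot": [0, 0, 0], "translation": [0, 0, -0.002], "gripper": 1},
    {"rot": [0, 0, 0], "translation": [0, 0, 0], "gripper": -1},
    {"rot": [0, 0, 0], "translation": [0, 0, 0], "gripper": -1},
    {"rot": [0, 0, 0], "translation": [0, 0, 0.03], "gripper": -1},
    {"rot": [0, 0, 0], "translation": [0, 0, 0.055], "gripper": -1},
  ],
)

```text
time_s: 12.22
tool_pos: [0.5259, 0.0903, 0.1286]
eef_rot: [-0.0, 0.999, 0.054, -0.003]
ft_force: [0.3, -0.7, 0.7]
gripper_width: 0.0874
gripper_force: 0.0
```

>>> arm_command(
  increments=[
    {"rot": [0, 0, 0], "translation": [0, 0, 0.06], "gripper": -1},
    {"rot": [0, 0, 0], "translation": [-0.006, -0.05, 0.02], "gripper": -1},
    {"rot": [0, 0, 0], "translation": [-0.006, -0.06, 0], "gripper": -1},
    {"rot": [0, 0, 0], "translation": [-0.006, -0.06, 0], "gripper": -1},
    {"rot": [0, 0, 0], "translation": [-0.006, -0.06, 0], "gripper": -1},
  ],
)

```text
time_s: 12.85
tool_pos: [0.5035, -0.1414, 0.2098]
eef_rot: [0.0, 0.999, 0.054, 0.0]
ft_force: [0.5, -0.1, -0.8]
gripper_width: 0.0882
gripper_force: 0.0
```

>>> arm_command(
  increments=[
    {"rot": [0, 0, 0], "translation": [-0.006, -0.06, 0], "gripper": -1},
    {"rot": [0, 0, 0], "translation": [-0.006, -0.06, 0], "gripper": -1},
    {"rot": [0, 0, 0], "translation": [-0.006, -0.06, 0], "gripper": -1},
    {"rot": [0, 0, 0], "translation": [-0.006, -0.055, 0], "gripper": -1},
    {"rot": [0, 0, 0], "translation": [0, 0, 0], "gripper": -1},
  ],
)

```text
time_s: 13.48
tool_pos: [0.4792, -0.3788, 0.2092]
eef_rot: [0.001, 0.999, 0.052, 0.0]
ft_force: [0.7, 0.4, 0.5]
gripper_width: 0.0881
gripper_force: 0.0
```

```bash
cat > lid.py <<'E'
from h import *
import sys
c=optics.get_calibration("wrist"); im=optics.read_camera("wrist"); n=sys.argv[1]; cv2.imwrite(f"pics/{n}.png",im); np.savez(f"{n}cal.npz",**c)
b,r=im[...,0].astype(int),im[...,2].astype(int)
x0=np.array(eval(sys.argv[2])); z=float(sys.argv[3])
R,t=c["R"],c["t"]; p=R@x0+t; th=np.arctan2(np.hypot(p[0],p[1]),p[2]); ph=np.arctan2(p[1],p[0])
u,v=c["cx"]+c["fx"]*th*np.cos(ph),c["cy"]+c["fy"]*th*np.sin(ph); print("expected px",u.round(1),v.round(1))
E
cat >> lid.py <<'E'
g=cv2.GaussianBlur(cv2.cvtColor(im,6),(5,5),1); s=c["fx"]*.031/np.linalg.norm(p)
C=cv2.HoughCircles(g,cv2.HOUGH_GRADIENT,1,15,param1=80,param2=14,minRadius=int(s*.85),maxRadius=int(s*1.15))
for k in sorted(C[0],key=lambda k:np.hypot(k[0]-u,k[1]-v))[:3]: print(k,planefish(c,k[0],k[1],z).round(4))
E
python3 t.py; python3 lid.py w5 "[.4785,-.389,.076]" .076; python3 -c "
from h import *
cv2.imwrite('pics/top5.png',cv2.resize(optics.read_camera('top')[130:290,190:460],(800,474)))"
```

```text
[ 0.4792 -0.3788  0.2092] [0.021 0.16  0.003] [0.68 0.38 0.52] j1,j6 [-0.781  0.686] theta -1.468 -1.467
expected px 293.6 200.3
[294.5 199.5  31.6] [ 0.4794 -0.3897  0.076 ]
[132.5 235.5  30.8] [ 0.4247 -0.228   0.076 ]
[431.5 299.5  37.4] [ 0.3814 -0.5578  0.076 ]
```

View pics/top5.png

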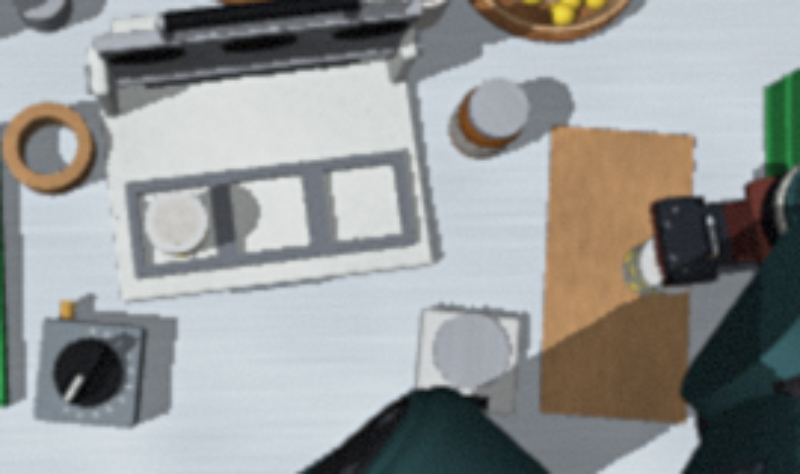

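The left pocket holds the first tub, with its lid at (177,222) in the crop. The second tub is undisturbed at (0.479, -0.390), so I'll grasp it.

>>> arm_command(
  increments=[
    {"rot": [0, 0, 0], "translation": [0, -0.011, -0.03], "gripper": -1},
    {"rot": [0, 0, 0], "translation": [0, 0, -0.055], "gripper": -1},
    {"rot": [0, 0, 0], "translation": [0, 0, -0.055], "gripper": -1},
    {"rot": [0, 0, 0], "translation": [0, 0, -0.039], "gripper": -1},
    {"rot": [0, 0, 0], "translation": [0, 0, 0], "gripper": -1},
  ],
)

```text
time_s: 14.2
tool_pos: [0.4779, -0.3817, 0.0279]
eef_rot: [-0.003, 0.998, 0.055, -0.002]
ft_force: [0.2, 0.6, -0.3]
gripper_width: 0.0876
gripper_force: 0.0
```

>>> arm_command(
  increments=[
    {"rot": [0, 0, 0], "translation": [0, 0, 0], "gripper": 1},
    {"rot": [0, 0, 0], "translation": [0, 0, 0], "gripper": 1},
    {"rot": [0, 0, 0], "translation": [0, 0, 0], "gripper": 1},
    {"rot": [0, 0, 0], "translation": [0, 0, 0.03], "gripper": 1},
    {"rot": [0, 0, 0], "translation": [0, 0, 0.05], "gripper": 1},
  ],
)

```text
time_s: 14.82
tool_pos: [0.4784, -0.3843, 0.1102]
eef_rot: [-0.002, 0.999, 0.054, -0.001]
ft_force: [0.8, -1.6, -1.7]
gripper_width: 0.062
gripper_force: 30.0
```

```bash
python3 t.py; python3 -c "
from h import *
T=optics.get_calibration('top');print(plane(T,190+177*.3375,130+222*.3376,.09).round(4))"
```

```text
[ 0.4784 -0.3843  0.1102] [-0.053  0.084 -0.023] [ 0.83 -1.56 -1.72] j1,j6 [-0.789  0.674] theta -1.463 -1.463
[0.5241 0.0887 0.09  ]
```

>>> arm_command(
  increments=[
    {"rot": [0, 0, 0], "translation": [0.004, 0.02, 0.04], "gripper": 1},
    {"rot": [0, 0, 0], "translation": [0.011, 0.045, 0.01], "gripper": 1},
    {"rot": [0, 0, 0], "translation": [0.012, 0.048, 0], "gripper": 1},
    {"rot": [0, 0, 0], "translation": [0.012, 0.048, 0], "gripper": 1},
    {"rot": [0, 0, 0], "translation": [0.012, 0.048, 0], "gripper": 1},
  ],
)

```text
time_s: 15.45
tool_pos: [0.5308, -0.1751, 0.1612]
eef_rot: [0.0, 0.999, 0.054, 0.0]
ft_force: [-0.0, -0.3, -2.3]
gripper_width: 0.0617
gripper_force: 30.0
```

>>> arm_command(
  increments=[
    {"rot": [0, 0, 0], "translation": [0.012, 0.048, 0], "gripper": 1},
    {"rot": [0, 0, 0], "translation": [0.008, 0.027, 0], "gripper": 1},
    {"rot": [0, 0, 0], "translation": [0, 0, -0.04], "gripper": 1},
    {"rot": [0, 0, 0], "translation": [0, 0, -0.03], "gripper": 1},
    {"rot": [0, 0, 0], "translation": [0, 0, 0], "gripper": 1},
  ],
)

```text
time_s: 16.08
tool_pos: [0.5485, -0.1008, 0.089]
eef_rot: [-0.001, 0.999, 0.054, -0.002]
ft_force: [-0.2, 0.0, -2.1]
gripper_width: 0.0615
gripper_force: 30.0
```

```bash
python3 t.py
python3 - <<'E'
from h import *
c=optics.get_calibration("wrist"); im=optics.read_camera("wrist"); cv2.imwrite("pics/w6.png",im)
np.savez("w6cal.npz",**c)
E
```

```text
[ 0.5485 -0.1008  0.089 ] [-0.033  0.11  -0.035] [-0.23  0.03 -2.12] j1,j6 [-0.306  1.157] theta -1.463 -1.463
```

View pics/w6.png

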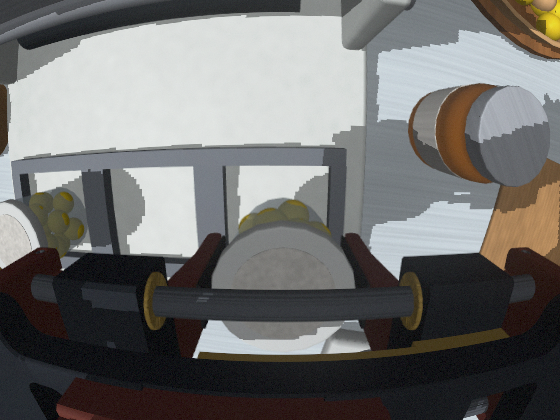

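The second tub is held above the right pocket. The back rim corners are at about (225,166) and (329,164).

Run:
```python
from h import *
c=dict(np.load("w6cal.npz"))
L,R=planefish(c,225,166,.032),planefish(c,329,164,.032)
m=(L+R)/2; print(L,R,"pocket0",m-np.array([np.cos(.105),np.sin(.105),0])*.037)
```

```text
[ 0.58352945 -0.05685075  0.032     ] [ 0.59249763 -0.12721009  0.032     ] pocket0 [ 0.55121731 -0.09590828  0.032     ]
```

>>> arm_command(
  increments=[
    {"rot": [0, 0, 0], "translation": [0.001, 0.003, 0], "gripper": 1},
    {"rot": [0, 0, 0], "translation": [0, 0, -0.02], "gripper": 1},
    {"rot": [0, 0, 0], "translation": [0, 0, -0.015], "gripper": 1},
    {"rot": [0, 0, 0], "translation": [0, 0, -0.01], "gripper": 1},
    {"rot": [0, 0, 0], "translation": [0, 0, 0], "gripper": 1},
  ],
)

```text
time_s: 16.75
tool_pos: [0.5521, -0.0986, 0.0457]
eef_rot: [-0.0, 0.999, 0.054, 0.0]
ft_force: [0.3, -0.4, -2.1]
gripper_width: 0.0616
gripper_force: 30.0
```

```bash
python3 t.py
```

```text
[ 0.5521 -0.0986  0.0457] [ 0.004  0.121 -0.03 ] [ 0.25 -0.39 -2.05] j1,j6 [-0.3    1.163] theta -1.463 -1.463
```

>>> arm_command(
  increments=[
    {"rot": [0, 0, 0], "translation": [0, 0, -0.002], "gripper": 1},
    {"rot": [0, 0, 0], "translation": [0, 0, 0], "gripper": -1},
    {"rot": [0, 0, 0], "translation": [0, 0, 0], "gripper": -1},
    {"rot": [0, 0, 0], "translation": [0, 0, 0.03], "gripper": -1},
    {"rot": [0, 0, 0], "translation": [-0.01, 0, 0.055], "gripper": -1},
  ],
)

```text
time_s: 17.38
tool_pos: [0.5407, -0.0983, 0.1277]
eef_rot: [-0.001, 0.999, 0.054, -0.002]
ft_force: [0.3, -0.3, 0.7]
gripper_width: 0.0876
gripper_force: 0.0
```

```bash
python3 t.py
python3 - <<'E'
from h import *
T=optics.get_calibration("top");S=optics.get_calibration("scene")
p1=np.array([.5405,-.0045,0]); ps=.105; ex=np.array([np.cos(ps),np.sin(ps),0]); ey=np.array([-np.sin(ps),np.cos(ps),0])
B=p1+ex*.112+[0,0,.333]; print("bar pred",B.round(4))
for n,c in(("top",T),("scene",S)): print(n,[proj(c,B+ey*s).round(1).tolist() for s in(-.075,0,.075)])
for n,(x0,x1,y0,y1) in(("top0",(235,335,120,160)),("scene0",(240,340,220,255))):
    g=cv2.cvtColor(cv2.imread(f"pics/{n}.png"),6)[y0:y1,x0:x1]
    m=(g<45).astype(np.uint8); k,l,st,ce=cv2.connectedComponentsWithStats(m)
    print(n,[(st[i].tolist(),(ce[i]+[x0,y0]).round(1).tolist()) for i in range(1,k) if st[i,4]>60])
E
```

```text
[ 0.5407 -0.0983  0.1277] [-0.01   0.157 -0.01 ] [ 0.27 -0.31  0.73] j1,j6 [-0.306  1.157] theta -1.463 -1.463
bar pred [0.6519 0.0072 0.333 ]
top [[311.9, 129.4], [279.1, 133.3], [246.1, 137.2]]
scene [[247.6, 237.7], [286.6, 232.8], [325.1, 228.1]]
top0 [([11, 7, 66, 16, 423], [278.1, 133.4]), ([67, 16, 28, 8, 131], [314.8, 140.1]), ([28, 21, 29, 8, 145], [278.1, 144.5]), ([0, 25, 20, 8, 106], [244.3, 148.5])]
scene0 [([10, 6, 77, 16, 468], [288.6, 233.6])]
```

Bar prediction from the press geometry agrees with both cameras within 1–2 px: (0.652, 0.009, 0.333). Going above it with the fingers closing along press x.

>>> arm_command(
  increments=[
    {"rot": [0, 0, 0.174], "translation": [-0.002, 0.021, 0.058], "gripper": -1},
    {"rot": [0, 0, 0.174], "translation": [-0.002, 0.021, 0.058], "gripper": -1},
    {"rot": [0, 0, 0.174], "translation": [-0.002, 0.021, 0.058], "gripper": -1},
    {"rot": [0, 0, 0.174], "translation": [-0.002, 0.021, 0.058], "gripper": -1},
    {"rot": [0, 0, 0.174], "translation": [0, 0.021, 0.058], "gripper": -1},
  ],
)

```text
time_s: 18.0
tool_pos: [0.5332, 0.0071, 0.4206]
eef_rot: [0.0, 0.882, 0.472, 0.0]
ft_force: [0.8, -0.3, 0.1]
gripper_width: 0.0876
gripper_force: 0.0
```

>>> arm_command(
  increments=[
    {"rot": [0, 0, 0.174], "translation": [0.01, 0, 0], "gripper": -1},
    {"rot": [0, 0, 0.175], "translation": [0.03, 0, 0], "gripper": -1},
    {"rot": [0, 0, 0.175], "translation": [0.04, 0, 0], "gripper": -1},
    {"rot": [0, 0, 0.175], "translation": [0.04, 0, 0], "gripper": -0.6},
    {"rot": [0, 0, 0], "translation": [0, 0, 0], "gripper": -0.4},
  ],
)

```text
time_s: 18.62
tool_pos: [0.6556, 0.0062, 0.4166]
eef_rot: [-0.001, 0.668, 0.744, -0.001]
ft_force: [-0.5, 0.1, 1.0]
gripper_width: 0.0711
gripper_force: 0.0
```

```bash
python3 t.py; python3 -c "
from h import *
c=optics.get_calibration('wrist'); im=optics.read_camera('wrist'); cv2.imwrite('pics/w7.png',im);np.savez('w7cal.npz',**c)"
```

```text
[0.6556 0.0062 0.4166] [-0.102  0.096 -0.01 ] [-0.46  0.08  1.01] j1,j6 [-0.096 -0.202] theta 0.106 0.106
```

View pics/w7.png

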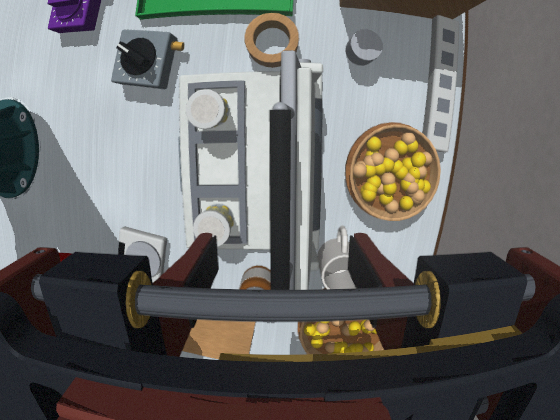

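Both tubs stand in their end pockets, at (207,108) and (212,222). The black bar runs vertically at u≈281 between the fingers.

Run:
```python
from h import *
c=dict(np.load("w7cal.npz"))
for p in((281.5,110),(282,200),(282.5,250)): print(planefish(c,*p,.333).round(4))
for p in((207,108),(212,222)): print("lid",planefish(c,*p,.09).round(4))
```

```text
[0.6459 0.0851 0.333 ]
[0.6536 0.0166 0.333 ]
[ 0.6584 -0.0247  0.333 ]
lid [0.5307 0.0914 0.09  ]
lid [ 0.5513 -0.0861  0.09  ]
```

>>> arm_command(
  increments=[
    {"rot": [0, 0, 0], "translation": [0, 0, -0.05], "gripper": -0.4},
    {"rot": [0, 0, 0], "translation": [0, 0, -0.04], "gripper": -0.4},
    {"rot": [0, 0, 0], "translation": [0, 0, -0.013], "gripper": -0.4},
    {"rot": [0, 0, 0], "translation": [0, 0, 0], "gripper": 1},
    {"rot": [0, 0, 0], "translation": [0, 0, 0], "gripper": 1},
  ],
)

```text
time_s: 19.3
tool_pos: [0.6547, 0.0063, 0.3179]
eef_rot: [0.001, 0.669, 0.743, 0.001]
ft_force: [0.4, -0.2, -0.0]
gripper_width: 0.0452
gripper_force: 0.0
```

>>> arm_command(
  increments=[
    {"rot": [0, 0, 0], "translation": [0, 0, 0], "gripper": 1},
    {"rot": [0, 0, 0], "translation": [0, 0, 0], "gripper": 1},
    {"rot": [0, 0, 0], "translation": [0, 0, 0], "gripper": 1},
    {"rot": [0, 0, 0], "translation": [0, 0, 0], "gripper": 1},
    {"rot": [0, 0, 0], "translation": [0, 0, 0], "gripper": 1},
  ],
)

```text
time_s: 19.92
tool_pos: [0.6531, 0.0063, 0.3161]
eef_rot: [-0.0, 0.669, 0.744, -0.0]
ft_force: [-4.4, -1.4, 5.3]
gripper_width: 0.015
gripper_force: 30.0
```

```bash
python3 t.py
python3 - <<'E'
from h import *
a=np.linspace(.12,1.571,16); x=-.235*np.sin(a); z=.235*np.cos(a)
for i in range(15): print(i,np.round([(x[i+1]-x[i])*.9945,(x[i+1]-x[i])*.105,z[i+1]-z[i]],4).tolist())
E
```

```text
[0.6531 0.0063 0.3161] [-0.164  0.943 -0.016] [-4.4  -1.43  5.3 ] j1,j6 [-0.096 -0.202] theta 0.106 0.106
0 [-0.0223, -0.0024, -0.0038]
1 [-0.0218, -0.0023, -0.006]
2 [-0.0211, -0.0022, -0.008]
3 [-0.0203, -0.0021, -0.0101]
4 [-0.0192, -0.002, -0.012]
5 [-0.018, -0.0019, -0.0138]
6 [-0.0166, -0.0017, -0.0155]
7 [-0.015, -0.0016, -0.017]
8 [-0.0133, -0.0014, -0.0184]
9 [-0.0115, -0.0012, -0.0196]
10 [-0.0095, -0.001, -0.0206]
11 [-0.0075, -0.0008, -0.0214]
12 [-0.0054, -0.0006, -0.0221]
13 [-0.0033, -0.0003, -0.0225]
14 [-0.0011, -0.0001, -0.0227]
```

>>> arm_command(
  increments=[
    {"rot": [0, 0, 0], "translation": [-0.022, -0.002, -0.004], "gripper": 1},
    {"rot": [0, 0, 0], "translation": [-0.022, -0.002, -0.006], "gripper": 1},
    {"rot": [0, 0, 0], "translation": [-0.021, -0.002, -0.008], "gripper": 1},
    {"rot": [0, 0, 0], "translation": [-0.02, -0.002, -0.01], "gripper": 1},
    {"rot": [0, 0, 0], "translation": [-0.019, -0.002, -0.012], "gripper": 1},
  ],
)

```text
time_s: 20.55
tool_pos: [0.5542, -0.0037, 0.2786]
eef_rot: [0.005, 0.669, 0.744, 0.004]
ft_force: [6.9, 1.2, 6.6]
gripper_width: 0.015
gripper_force: 30.0
```

```bash
python3 t.py
```

```text
[ 0.5542 -0.0037  0.2786] [ 0.202 -1.334 -0.021] [6.89 1.24 6.6 ] j1,j6 [-0.132 -0.238] theta 0.106 0.106
```

Forces are small, so I'll continue down the arc, then press slightly past the stop and hold.

>>> arm_command(
  increments=[
    {"rot": [0, 0, 0], "translation": [-0.018, -0.002, -0.014], "gripper": 1},
    {"rot": [0, 0, 0], "translation": [-0.017, -0.002, -0.0155], "gripper": 1},
    {"rot": [0, 0, 0], "translation": [-0.015, -0.0015, -0.017], "gripper": 1},
    {"rot": [0, 0, 0], "translation": [-0.013, -0.0015, -0.0185], "gripper": 1},
    {"rot": [0, 0, 0], "translation": [-0.0115, -0.001, -0.0195], "gripper": 1},
  ],
)

```text
time_s: 21.18
tool_pos: [0.4773, -0.0117, 0.1926]
eef_rot: [0.002, 0.669, 0.743, 0.002]
ft_force: [0.5, 0.3, 11.9]
gripper_width: 0.0148
gripper_force: 30.0
```

>>> arm_command(
  increments=[
    {"rot": [0, 0, 0], "translation": [-0.0095, -0.001, -0.0205], "gripper": 1},
    {"rot": [0, 0, 0], "translation": [-0.0075, -0.001, -0.0215], "gripper": 1},
    {"rot": [0, 0, 0], "translation": [-0.0055, 0, -0.022], "gripper": 1},
    {"rot": [0, 0, 0], "translation": [-0.003, 0, -0.0225], "gripper": 1},
    {"rot": [0, 0, 0], "translation": [-0.001, 0, -0.022], "gripper": 1},
  ],
)

```text
time_s: 21.8
tool_pos: [0.4473, -0.0147, 0.0824]
eef_rot: [-0.0, 0.668, 0.744, -0.001]
ft_force: [-7.3, -7.3, 11.7]
gripper_width: 0.015
gripper_force: 30.0
```

```bash
python3 t.py
```

```text
[ 0.4473 -0.0147  0.0824] [-1.153  0.915  0.033] [-7.31 -7.35 11.75] j1,j6 [-0.185 -0.29 ] theta 0.105 0.107
```

>>> arm_command(
  increments=[
    {"rot": [0, 0, 0], "translation": [0, 0, -0.003], "gripper": 1},
    {"rot": [0, 0, 0], "translation": [0, 0, -0.003], "gripper": 1},
    {"rot": [0, 0, 0], "translation": [0, 0, 0], "gripper": 1},
    {"rot": [0, 0, 0], "translation": [0, 0, 0], "gripper": 1},
    {"rot": [0, 0, 0], "translation": [0, 0, 0], "gripper": 1},
  ],
)

```text
time_s: 22.42
tool_pos: [0.4471, -0.0147, 0.0766]
eef_rot: [-0.0, 0.668, 0.744, -0.002]
ft_force: [-8.0, -6.7, 8.2]
gripper_width: 0.0152
gripper_force: 30.0
```

```bash
python3 t.py; python3 -c "
from h import *
im=optics.read_camera('scene'); cv2.imwrite('pics/s8.png',cv2.resize(im[140:360,120:460],(800,518)))"
```

```text
[ 0.4471 -0.0147  0.0766] [-1.13   0.987  0.053] [-8.   -6.66  8.22] j1,j6 [-0.185 -0.29 ] theta 0.105 0.107
```

View pics/s8.png

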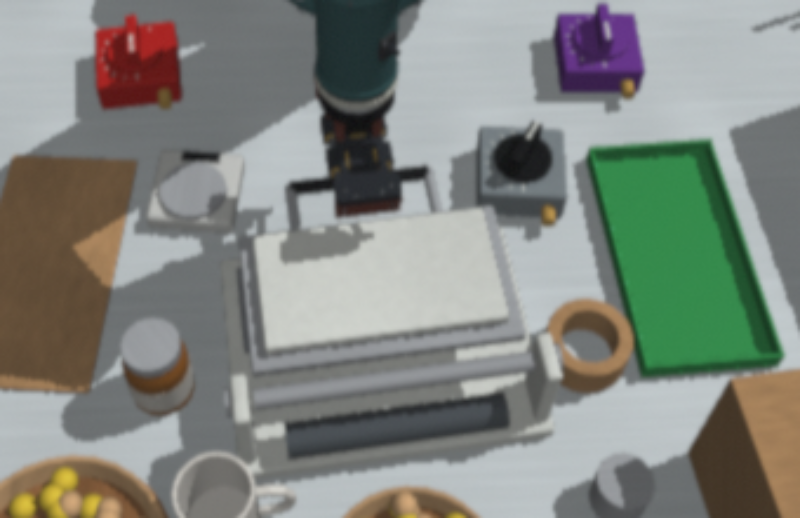

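The head is down over the tubs. I'll push a bit further so that contact with the stop shows in the force.

>>> arm_command(
  increments=[
    {"rot": [0, 0, 0], "translation": [0, 0, -0.003], "gripper": 1},
    {"rot": [0, 0, 0], "translation": [0, 0, -0.003], "gripper": 1},
    {"rot": [0, 0, 0], "translation": [0, 0, -0.002], "gripper": 1},
    {"rot": [0, 0, 0], "translation": [0, 0, 0], "gripper": 1},
    {"rot": [0, 0, 0], "translation": [0, 0, 0], "gripper": 1},
  ],
)

```text
time_s: 23.1
tool_pos: [0.4472, -0.0147, 0.0709]
eef_rot: [-0.0, 0.668, 0.744, -0.002]
ft_force: [-15.6, -6.0, 43.2]
gripper_width: 0.0151
gripper_force: 30.0
```

```bash
python3 t.py
```

```text
[ 0.4472 -0.0147  0.0709] [-1.075  2.493  0.041] [-15.65  -5.99  43.16] j1,j6 [-0.185 -0.29 ] theta 0.105 0.108
```

Force rose to 43 N, so the head is on its stop. Hold briefly, then guide it back up the same arc.

>>> arm_command(
  increments=[
    {"rot": [0, 0, 0], "translation": [0, 0, 0], "gripper": 1},
    {"rot": [0, 0, 0], "translation": [0, 0, 0], "gripper": 1},
    {"rot": [0, 0, 0], "translation": [0, 0, 0.008], "gripper": 1},
    {"rot": [0, 0, 0], "translation": [0.001, 0, 0.022], "gripper": 1},
    {"rot": [0, 0, 0], "translation": [0.003, 0, 0.0225], "gripper": 1},
  ],
)

```text
time_s: 23.72
tool_pos: [0.4524, -0.014, 0.1216]
eef_rot: [-0.0, 0.669, 0.744, -0.001]
ft_force: [1.7, -0.5, 2.2]
gripper_width: 0.015
gripper_force: 30.0
```

>>> arm_command(
  increments=[
    {"rot": [0, 0, 0], "translation": [0.0055, 0, 0.022], "gripper": 1},
    {"rot": [0, 0, 0], "translation": [0.0075, 0.001, 0.0215], "gripper": 1},
    {"rot": [0, 0, 0], "translation": [0.0095, 0.001, 0.0205], "gripper": 1},
    {"rot": [0, 0, 0], "translation": [0.0115, 0.001, 0.0195], "gripper": 1},
    {"rot": [0, 0, 0], "translation": [0.013, 0.0015, 0.0185], "gripper": 1},
  ],
)

```text
time_s: 24.35
tool_pos: [0.5065, -0.0085, 0.2245]
eef_rot: [0.004, 0.669, 0.743, 0.005]
ft_force: [25.4, 3.9, -21.9]
gripper_width: 0.0151
gripper_force: 30.0
```

>>> arm_command(
  increments=[
    {"rot": [0, 0, 0], "translation": [0.015, 0.0015, 0.017], "gripper": 1},
    {"rot": [0, 0, 0], "translation": [0.017, 0.002, 0.0155], "gripper": 1},
    {"rot": [0, 0, 0], "translation": [0.018, 0.002, 0.014], "gripper": 1},
    {"rot": [0, 0, 0], "translation": [0.019, 0.002, 0.012], "gripper": 1},
    {"rot": [0, 0, 0], "translation": [0.02, 0.002, 0.01], "gripper": 1},
  ],
)

```text
time_s: 24.98
tool_pos: [0.5915, 0.0003, 0.2884]
eef_rot: [0.0, 0.669, 0.743, 0.001]
ft_force: [13.6, -1.3, -28.6]
gripper_width: 0.0152
gripper_force: 30.0
```

>>> arm_command(
  increments=[
    {"rot": [0, 0, 0], "translation": [0.021, 0.002, 0.008], "gripper": 1},
    {"rot": [0, 0, 0], "translation": [0.021, 0.002, 0.006], "gripper": 1},
    {"rot": [0, 0, 0], "translation": [0.019, 0.002, 0.004], "gripper": 1},
    {"rot": [0, 0, 0], "translation": [0, 0, 0], "gripper": 1},
    {"rot": [0, 0, 0], "translation": [0, 0, 0], "gripper": 1},
  ],
)

```text
time_s: 25.6
tool_pos: [0.6505, 0.0065, 0.3063]
eef_rot: [-0.001, 0.669, 0.744, -0.0]
ft_force: [5.6, -0.7, -14.2]
gripper_width: 0.0154
gripper_force: 30.0
```

```bash
python3 t.py
```

```text
[0.6505 0.0065 0.3063] [-0.151 -0.749 -0.136] [  5.64  -0.69 -14.2 ] j1,j6 [-0.096 -0.202] theta 0.106 0.106
```

>>> arm_command(
  increments=[
    {"rot": [0, 0, 0], "translation": [0, 0, 0], "gripper": -0.4},
    {"rot": [0, 0, 0], "translation": [0, 0, 0], "gripper": -0.4},
    {"rot": [0, 0, 0], "translation": [0, 0, 0], "gripper": -0.4},
    {"rot": [0, 0, 0], "translation": [0, 0, 0.05], "gripper": -0.4},
    {"rot": [0, 0, 0], "translation": [0, 0, 0.06], "gripper": -0.4},
  ],
)

```text
time_s: 26.22
tool_pos: [0.6488, 0.0065, 0.42]
eef_rot: [-0.001, 0.669, 0.744, -0.001]
ft_force: [1.5, -0.2, 1.2]
gripper_width: 0.0601
gripper_force: 0.0
```

>>> arm_command(
  increments=[
    {"rot": [0, 0, 0], "translation": [-0.03, 0, 0], "gripper": -1},
    {"rot": [0, 0, -0.174], "translation": [-0.045, 0.02, 0], "gripper": -1},
    {"rot": [0, 0, -0.174], "translation": [-0.045, 0.02, 0], "gripper": -1},
    {"rot": [0, 0, -0.174], "translation": [0, 0.02, 0], "gripper": -1},
    {"rot": [0, 0, -0.174], "translation": [0, 0.024, 0], "gripper": -1},
  ],
)

```text
time_s: 26.85
tool_pos: [0.5289, 0.0909, 0.4207]
eef_rot: [0.0, 0.884, 0.468, 0.001]
ft_force: [0.3, 0.2, 0.1]
gripper_width: 0.0879
gripper_force: 0.0
```

>>> arm_command(
  increments=[
    {"rot": [0, 0, -0.174], "translation": [0, 0, -0.03], "gripper": -1},
    {"rot": [0, 0, -0.175], "translation": [0, 0, -0.045], "gripper": -1},
    {"rot": [0, 0, -0.175], "translation": [0, 0, -0.045], "gripper": -1},
    {"rot": [0, 0, -0.175], "translation": [0, 0, -0.045], "gripper": -1},
    {"rot": [0, 0, -0.174], "translation": [0, 0, -0.025], "gripper": -1},
  ],
)

```text
time_s: 27.48
tool_pos: [0.5285, 0.0904, 0.2279]
eef_rot: [-0.0, 0.999, 0.051, -0.001]
ft_force: [0.5, 0.4, 0.3]
gripper_width: 0.0878
gripper_force: 0.0
```

```bash
python3 t.py; python3 lid.py w9 "[.5305,.0905,.09]" .09
python3 - <<'E'
from h import *
g=cv2.cvtColor(optics.read_camera('top'),6)[120:160,235:335]; m=(g<45).astype(np.uint8); k,l,st,ce=cv2.connectedComponentsWithStats(m)
print([(st[i].tolist(),(ce[i]+[235,120]).round(1).tolist()) for i in range(1,k) if st[i,4]>60])
E
```

```text
[0.5285 0.0904 0.2279] [ 0.04   0.139 -0.013] [0.49 0.38 0.33] j1,j6 [0.04  1.509] theta -1.469 -1.469
expected px 283.1 194.9
[282.5 197.5  32. ] [0.528  0.0908 0.09  ]
[181.5 102.5  36.4] [0.6096 0.1945 0.09  ]
[194.5 304.5  31.6] [0.3994 0.1744 0.09  ]
[([33, 7, 43, 33, 405], [284.1, 136.9]), ([67, 17, 26, 7, 112], [314.6, 139.9])]
```

The lid is where expected. Grasp and lift the left tub.

>>> arm_command(
  increments=[
    {"rot": [0, 0, 0], "translation": [0, 0, -0.055], "gripper": -1},
    {"rot": [0, 0, 0], "translation": [0, 0, -0.055], "gripper": -1},
    {"rot": [0, 0, 0], "translation": [0, 0, -0.045], "gripper": -1},
    {"rot": [0, 0, 0], "translation": [0, 0, -0.026], "gripper": -1},
    {"rot": [0, 0, 0], "translation": [0, 0, 0], "gripper": -1},
  ],
)

```text
time_s: 28.2
tool_pos: [0.5296, 0.0904, 0.0483]
eef_rot: [-0.0, 0.998, 0.055, -0.001]
ft_force: [-0.3, 0.6, 0.2]
gripper_width: 0.0877
gripper_force: 0.0
```

>>> arm_command(
  increments=[
    {"rot": [0, 0, 0], "translation": [0, 0, 0], "gripper": 1},
    {"rot": [0, 0, 0], "translation": [0, 0, 0], "gripper": 1},
    {"rot": [0, 0, 0], "translation": [0, 0, 0], "gripper": 1},
    {"rot": [0, 0, 0], "translation": [0, 0, 0.03], "gripper": 1},
    {"rot": [0, 0, 0], "translation": [0, 0, 0.05], "gripper": 1},
  ],
)

```text
time_s: 28.82
tool_pos: [0.5281, 0.0903, 0.1283]
eef_rot: [-0.0, 0.999, 0.054, -0.002]
ft_force: [0.7, -0.1, -2.0]
gripper_width: 0.0618
gripper_force: 30.0
```

```bash
python3 t.py
```

```text
[0.5281 0.0903 0.1283] [ 0.012  0.15  -0.005] [ 0.66 -0.12 -1.97] j1,j6 [0.04  1.503] theta -1.463 -1.463
```

>>> arm_command(
  increments=[
    {"rot": [0, 0, 0], "translation": [0.002, 0.02, 0.02], "gripper": 1},
    {"rot": [0, 0, 0], "translation": [0.004, 0.04, 0], "gripper": 1},
    {"rot": [0, 0, 0], "translation": [0.005, 0.048, 0], "gripper": 1},
    {"rot": [0, 0, 0], "translation": [0.005, 0.048, 0], "gripper": 1},
    {"rot": [0, 0, 0], "translation": [0.005, 0.048, 0], "gripper": 1},
  ],
)

```text
time_s: 29.45
tool_pos: [0.5505, 0.2958, 0.1489]
eef_rot: [-0.0, 0.999, 0.054, 0.0]
ft_force: [0.0, 0.1, -2.1]
gripper_width: 0.0615
gripper_force: 30.0
```

>>> arm_command(
  increments=[
    {"rot": [0, 0, 0], "translation": [0.004, 0.04, 0], "gripper": 1},
    {"rot": [0, 0, 0], "translation": [0.001, 0.013, -0.02], "gripper": 1},
    {"rot": [0, 0, 0], "translation": [0, 0, -0.035], "gripper": 1},
    {"rot": [0, 0, 0], "translation": [0, 0, -0.03], "gripper": 1},
    {"rot": [0, 0, 0], "translation": [0, 0, -0.01], "gripper": 1},
  ],
)

```text
time_s: 30.08
tool_pos: [0.5534, 0.3454, 0.0506]
eef_rot: [0.001, 0.999, 0.054, -0.003]
ft_force: [-0.8, 0.8, -1.9]
gripper_width: 0.0619
gripper_force: 30.0
```

```bash
python3 t.py; python3 -c "
from h import *
cv2.imwrite('pics/w10.png',optics.read_camera('wrist'))"
```

```text
[0.5534 0.3454 0.0506] [-0.029  0.096  0.017] [-0.82  0.8  -1.92] j1,j6 [0.452 1.916] theta -1.464 -1.463
```

View pics/w10.png

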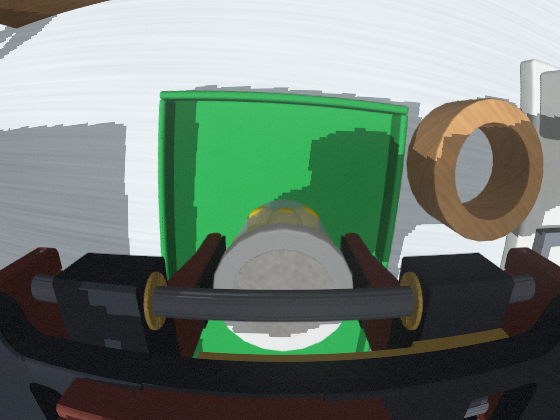

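The tub is centred between the tray walls, which are at u≈165 and 400. Lower it and release.

>>> arm_command(
  increments=[
    {"rot": [0, 0, 0], "translation": [0, 0, -0.008], "gripper": 1},
    {"rot": [0, 0, 0], "translation": [0, 0, -0.006], "gripper": 1},
    {"rot": [0, 0, 0], "translation": [0, 0, -0.002], "gripper": 1},
    {"rot": [0, 0, 0], "translation": [0, 0, 0], "gripper": 1},
    {"rot": [0, 0, 0], "translation": [0, 0, 0], "gripper": 1},
  ],
)

```text
time_s: 30.75
tool_pos: [0.556, 0.3476, 0.038]
eef_rot: [-0.0, 0.999, 0.054, 0.0]
ft_force: [-0.6, 0.1, -1.9]
gripper_width: 0.0617
gripper_force: 30.0
```

```bash
python3 t.py
```

```text
[0.556  0.3476 0.038 ] [ 0.021  0.199 -0.066] [-0.6   0.12 -1.91] j1,j6 [0.453 1.916] theta -1.463 -1.463
```

>>> arm_command(
  increments=[
    {"rot": [0, 0, 0], "translation": [0, 0, -0.002], "gripper": 1},
    {"rot": [0, 0, 0], "translation": [0, 0, -0.002], "gripper": 1},
    {"rot": [0, 0, 0], "translation": [0, 0, 0], "gripper": 1},
    {"rot": [0, 0, 0], "translation": [0, 0, 0], "gripper": -1},
    {"rot": [0, 0, 0], "translation": [0, 0, 0], "gripper": -1},
  ],
)

```text
time_s: 31.38
tool_pos: [0.5559, 0.3475, 0.0337]
eef_rot: [-0.0, 0.999, 0.054, 0.0]
ft_force: [-0.5, -0.0, 0.1]
gripper_width: 0.078
gripper_force: 0.0
```

>>> arm_command(
  increments=[
    {"rot": [0, 0, 0], "translation": [0, 0, 0], "gripper": -1},
    {"rot": [0, 0, 0], "translation": [0, 0, 0.04], "gripper": -1},
    {"rot": [0, 0, 0], "translation": [0, 0, 0.055], "gripper": -1},
    {"rot": [0, 0, 0], "translation": [0, 0, 0.06], "gripper": -1},
    {"rot": [0, 0, 0], "translation": [0, -0.05, 0.035], "gripper": -1},
  ],
)

```text
time_s: 32.0
tool_pos: [0.5574, 0.2999, 0.2271]
eef_rot: [-0.001, 0.998, 0.056, 0.003]
ft_force: [1.1, -0.7, -0.5]
gripper_width: 0.0877
gripper_force: 0.0
```

>>> arm_command(
  increments=[
    {"rot": [0, 0, 0], "translation": [0, -0.058, 0], "gripper": -1},
    {"rot": [0, 0, 0], "translation": [0, -0.058, 0], "gripper": -1},
    {"rot": [0, 0, 0], "translation": [0, -0.058, 0], "gripper": -1},
    {"rot": [0, 0, 0], "translation": [0, -0.058, 0], "gripper": -1},
    {"rot": [0, 0, 0], "translation": [-0.003, -0.058, 0], "gripper": -1},
  ],
)

```text
time_s: 32.62
tool_pos: [0.5527, 0.0056, 0.2236]
eef_rot: [-0.0, 0.999, 0.054, 0.0]
ft_force: [0.1, -0.0, 0.4]
gripper_width: 0.0878
gripper_force: 0.0
```

>>> arm_command(
  increments=[
    {"rot": [0, 0, 0], "translation": [-0.003, -0.056, 0], "gripper": -1},
    {"rot": [0, 0, 0], "translation": [0, -0.05, 0], "gripper": -1},
    {"rot": [0, 0, 0], "translation": [0, 0, 0], "gripper": -1},
    {"rot": [0, 0, 0], "translation": [0, 0, 0], "gripper": -1},
    {"rot": [0, 0, 0], "translation": [0, 0, 0], "gripper": -1},
  ],
)

```text
time_s: 33.25
tool_pos: [0.5496, -0.0972, 0.2235]
eef_rot: [-0.0, 0.999, 0.055, -0.0]
ft_force: [0.6, 1.2, 0.4]
gripper_width: 0.0881
gripper_force: 0.0
```

```bash
python3 t.py; python3 lid.py w11 "[.5505,-.0985,.09]" .09; python3 -c "
from h import *
cv2.imwrite('pics/top11.png',optics.read_camera('top'))"
```

```text
[ 0.5496 -0.0972  0.2235] [-0.051  0.175 -0.022] [0.61 1.21 0.37] j1,j6 [-0.299  1.162] theta -1.461 -1.462
expected px 284.6 197.6
[284.5 198.5  31.7] [ 0.5496 -0.0985  0.09  ]
[348.5 305.5  30.7] [ 0.4415 -0.1793  0.09  ]
[397.5 129.5  28.4] [ 0.6277 -0.1965  0.09  ]
```

Right tub exactly where expected. Grasp it, lift, and carry it to the near tray slot at about (0.434, 0.343).

>>> arm_command(
  increments=[
    {"rot": [0, 0, 0], "translation": [0, -0.001, -0.055], "gripper": -1},
    {"rot": [0, 0, 0], "translation": [0, 0, -0.055], "gripper": -1},
    {"rot": [0, 0, 0], "translation": [0, 0, -0.045], "gripper": -1},
    {"rot": [0, 0, 0], "translation": [0, 0, -0.021], "gripper": -1},
    {"rot": [0, 0, 0], "translation": [0, 0, 0], "gripper": -1},
  ],
)

```text
time_s: 33.98
tool_pos: [0.5484, -0.0983, 0.046]
eef_rot: [-0.001, 0.999, 0.054, -0.002]
ft_force: [-0.7, -0.5, 1.2]
gripper_width: 0.0877
gripper_force: 0.0
```

>>> arm_command(
  increments=[
    {"rot": [0, 0, 0], "translation": [0, 0, 0], "gripper": 1},
    {"rot": [0, 0, 0], "translation": [0, 0, 0], "gripper": 1},
    {"rot": [0, 0, 0], "translation": [0, 0, 0], "gripper": 1},
    {"rot": [0, 0, 0], "translation": [0, 0, 0], "gripper": 1},
    {"rot": [0, 0, 0], "translation": [0, 0, 0], "gripper": 1},
  ],
)

```text
time_s: 34.6
tool_pos: [0.5505, -0.0997, 0.0487]
eef_rot: [0.0, 0.999, 0.054, 0.001]
ft_force: [-0.4, 1.0, 7.0]
gripper_width: 0.0617
gripper_force: 30.0
```

>>> arm_command(
  increments=[
    {"rot": [0, 0, 0], "translation": [0, 0, 0.03], "gripper": 1},
    {"rot": [0, 0, 0], "translation": [0, 0, 0.05], "gripper": 1},
    {"rot": [0, 0, 0], "translation": [-0.005, 0.02, 0.02], "gripper": 1},
    {"rot": [0, 0, 0], "translation": [-0.012, 0.045, 0], "gripper": 1},
    {"rot": [0, 0, 0], "translation": [-0.013, 0.05, 0], "gripper": 1},
  ],
)

```text
time_s: 35.22
tool_pos: [0.5184, 0.0173, 0.1472]
eef_rot: [-0.0, 0.999, 0.053, -0.0]
ft_force: [1.4, 0.5, -1.8]
gripper_width: 0.0616
gripper_force: 30.0
```

```bash
python3 t.py
```

```text
[0.5184 0.0173 0.1472] [-0.036  0.148  0.071] [ 1.45  0.49 -1.76] j1,j6 [-0.1    1.364] theta -1.464 -1.465
```

>>> arm_command(
  increments=[
    {"rot": [0, 0, 0], "translation": [-0.012, 0.047, 0], "gripper": 1},
    {"rot": [0, 0, 0], "translation": [-0.012, 0.047, 0], "gripper": 1},
    {"rot": [0, 0, 0], "translation": [-0.012, 0.047, 0], "gripper": 1},
    {"rot": [0, 0, 0], "translation": [-0.012, 0.047, 0], "gripper": 1},
    {"rot": [0, 0, 0], "translation": [-0.012, 0.047, 0], "gripper": 1},
  ],
)

```text
time_s: 35.85
tool_pos: [0.4573, 0.2523, 0.1468]
eef_rot: [0.0, 0.999, 0.054, -0.001]
ft_force: [0.3, 0.1, -1.8]
gripper_width: 0.0618
gripper_force: 30.0
```

>>> arm_command(
  increments=[
    {"rot": [0, 0, 0], "translation": [-0.012, 0.047, 0], "gripper": 1},
    {"rot": [0, 0, 0], "translation": [-0.012, 0.042, -0.01], "gripper": 1},
    {"rot": [0, 0, 0], "translation": [0, 0, -0.035], "gripper": 1},
    {"rot": [0, 0, 0], "translation": [0, 0, -0.035], "gripper": 1},
    {"rot": [0, 0, 0], "translation": [0, 0, -0.02], "gripper": 1},
  ],
)

```text
time_s: 36.48
tool_pos: [0.4325, 0.3391, 0.0451]
eef_rot: [0.001, 0.999, 0.054, -0.002]
ft_force: [1.7, -0.6, -2.1]
gripper_width: 0.0617
gripper_force: 30.0
```

>>> arm_command(
  increments=[
    {"rot": [0, 0, 0], "translation": [0, 0, -0.008], "gripper": 1},
    {"rot": [0, 0, 0], "translation": [0, 0, 0], "gripper": 1},
    {"rot": [0, 0, 0], "translation": [0, 0, 0], "gripper": 1},
    {"rot": [0, 0, 0], "translation": [0, 0, 0], "gripper": 1},
    {"rot": [0, 0, 0], "translation": [0, 0, 0], "gripper": 1},
  ],
)

```text
time_s: 37.1
tool_pos: [0.4362, 0.3396, 0.0402]
eef_rot: [-0.0, 0.999, 0.054, 0.001]
ft_force: [0.1, 0.5, -2.7]
gripper_width: 0.0615
gripper_force: 30.0
```

```bash
python3 t.py
```

```text
[0.4362 0.3396 0.0402] [0.007 0.082 0.018] [ 0.06  0.48 -2.72] j1,j6 [0.537 2.   ] theta -1.463 -1.463
```

>>> arm_command(
  increments=[
    {"rot": [0, 0, 0], "translation": [0, 0.003, -0.003], "gripper": 1},
    {"rot": [0, 0, 0], "translation": [0, 0, -0.003], "gripper": 1},
    {"rot": [0, 0, 0], "translation": [0, 0, 0], "gripper": 1},
    {"rot": [0, 0, 0], "translation": [0, 0, 0], "gripper": -1},
    {"rot": [0, 0, 0], "translation": [0, 0, 0], "gripper": -1},
  ],
)

```text
time_s: 37.72
tool_pos: [0.4358, 0.3424, 0.0335]
eef_rot: [0.0, 0.999, 0.054, 0.0]
ft_force: [0.3, -0.7, 0.8]
gripper_width: 0.0783
gripper_force: 0.0
```

>>> arm_command(
  increments=[
    {"rot": [0, 0, 0], "translation": [0, 0, 0], "gripper": -1},
    {"rot": [0, 0, 0], "translation": [0, 0, 0.04], "gripper": -1},
    {"rot": [0, 0, 0], "translation": [0, 0, 0.055], "gripper": -1},
    {"rot": [0, 0, 0], "translation": [0, 0, 0.06], "gripper": -1},
    {"rot": [0, 0, -0.174], "translation": [-0.01, -0.04, 0.02], "gripper": -0.5},
  ],
)

```text
time_s: 38.35
tool_pos: [0.4289, 0.3048, 0.2128]
eef_rot: [-0.002, 0.999, -0.034, 0.004]
ft_force: [-0.1, -0.9, 0.0]
gripper_width: 0.0809
gripper_force: 0.0
```

>>> arm_command(
  increments=[
    {"rot": [0, 0, -0.174], "translation": [-0.016, -0.05, 0], "gripper": -0.3},
    {"rot": [0, 0, -0.174], "translation": [-0.016, -0.05, 0], "gripper": -0.3},
    {"rot": [0, 0, -0.174], "translation": [-0.009, -0.022, 0], "gripper": -0.3},
    {"rot": [0, 0, 0], "translation": [0, 0, 0], "gripper": -0.3},
    {"rot": [0, 0, 0], "translation": [0, 0, 0], "gripper": -0.3},
  ],
)

```text
time_s: 38.98
tool_pos: [0.3855, 0.181, 0.2088]
eef_rot: [-0.001, 0.957, -0.289, 0.0]
ft_force: [-0.3, 0.0, 0.6]
gripper_width: 0.0569
gripper_force: 0.0
```

```bash
python3 t.py
python3 - <<'E'
from h import *
c=optics.get_calibration('wrist'); im=optics.read_camera('wrist'); cv2.imwrite('pics/w12.png',im); g=cv2.cvtColor(im,6)
yy,xx=np.mgrid[150:250:2,230:340:2]
W=np.array([planefish(c,u,v,.082)[:2] for v,u in zip(yy.ravel(),xx.ravel())])-[.3848,.1805]
d=np.hypot(*W.T); sel=(d<.032)&(d>.004)&(g[yy.ravel(),xx.ravel()]>130)
print(sel.sum()); P=W[sel]; print(P.mean(0).round(4),np.arctan2(P[:,1].mean(),P[:,0].mean()))
E
```

```text
[0.3855 0.181  0.2088] [ 0.055  0.137 -0.013] [-0.27  0.05  0.61] j1,j6 [0.276 2.432] theta -2.156 -2.156
125
[-0.0156  0.0102] 2.564678267699986
```

The pointer at 2.565 rad confirms the bar angle, and the gripper is aligned with it. Descend, grip and turn anticlockwise.

>>> arm_command(
  increments=[
    {"rot": [0, 0, 0], "translation": [-0.001, 0, -0.05], "gripper": -0.3},
    {"rot": [0, 0, 0], "translation": [0, 0, -0.05], "gripper": -0.3},
    {"rot": [0, 0, 0], "translation": [0, 0, -0.04], "gripper": -0.3},
    {"rot": [0, 0, 0], "translation": [0, 0, -0.011], "gripper": -0.3},
    {"rot": [0, 0, 0], "translation": [0, 0, 0], "gripper": 1},
  ],
)

```text
time_s: 39.65
tool_pos: [0.384, 0.1809, 0.0574]
eef_rot: [0.0, 0.957, -0.289, -0.0]
ft_force: [0.4, -0.2, 0.6]
gripper_width: 0.0502
gripper_force: 0.0
```

>>> arm_command(
  increments=[
    {"rot": [0, 0, 0], "translation": [0, 0, 0], "gripper": 1},
    {"rot": [0, 0, 0], "translation": [0, 0, 0], "gripper": 1},
    {"rot": [0, 0, 0], "translation": [0, 0, 0], "gripper": 1},
    {"rot": [0, 0, 0.05], "translation": [0, 0, 0], "gripper": 1},
    {"rot": [0, 0, 0.15], "translation": [0, 0, 0], "gripper": 1},
  ],
)

```text
time_s: 40.28
tool_pos: [0.3842, 0.1806, 0.0582]
eef_rot: [-0.0, 0.982, -0.191, 0.001]
ft_force: [-0.1, -0.0, 1.6]
gripper_width: 0.014
gripper_force: 30.0
```

>>> arm_command(
  increments=[
    {"rot": [0, 0, 0.18], "translation": [0, 0, 0], "gripper": 1},
    {"rot": [0, 0, 0.18], "translation": [0, 0, 0], "gripper": 1},
    {"rot": [0, 0, 0.18], "translation": [0, 0, 0], "gripper": 1},
    {"rot": [0, 0, 0.18], "translation": [0, 0, 0], "gripper": 1},
    {"rot": [0, 0, 0.18], "translation": [0, 0, 0], "gripper": 1},
  ],
)

```text
time_s: 40.9
tool_pos: [0.3842, 0.1804, 0.0582]
eef_rot: [0.0, 0.967, 0.256, 0.001]
ft_force: [0.7, -1.4, 2.4]
gripper_width: 0.0139
gripper_force: 30.0
```

>>> arm_command(
  increments=[
    {"rot": [0, 0, 0.18], "translation": [0, 0, 0], "gripper": 1},
    {"rot": [0, 0, 0.18], "translation": [0, 0, 0], "gripper": 1},
    {"rot": [0, 0, 0.18], "translation": [0, 0, 0], "gripper": 1},
    {"rot": [0, 0, 0.18], "translation": [0, 0, 0], "gripper": 1},
    {"rot": [0, 0, 0.18], "translation": [0, 0, 0], "gripper": 1},
  ],
)

```text
time_s: 41.52
tool_pos: [0.3844, 0.1803, 0.0582]
eef_rot: [0.0, 0.759, 0.651, 0.001]
ft_force: [1.1, -1.2, 1.1]
gripper_width: 0.0137
gripper_force: 30.0
```

>>> arm_command(
  increments=[
    {"rot": [0, 0, 0.18], "translation": [0, 0, 0], "gripper": 1},
    {"rot": [0, 0, 0.18], "translation": [0, 0, 0], "gripper": 1},
    {"rot": [0, 0, 0.18], "translation": [0, 0, 0], "gripper": 1},
    {"rot": [0, 0, 0.18], "translation": [0, 0, 0], "gripper": 1},
    {"rot": [0, 0, 0.18], "translation": [0, 0, 0], "gripper": 1},
  ],
)

```text
time_s: 42.15
tool_pos: [0.3846, 0.1804, 0.0582]
eef_rot: [0.001, 0.401, 0.916, 0.0]
ft_force: [1.3, -1.8, 0.8]
gripper_width: 0.0137
gripper_force: 30.0
```

```bash
python3 t.py
```

```text
[0.3846 0.1804 0.0582] [-0.23  -0.075 -0.104] [ 1.28 -1.8   0.77] j1,j6 [ 0.276 -0.47 ] theta 0.746 0.747
```

>>> arm_command(
  increments=[
    {"rot": [0, 0, 0.18], "translation": [0, 0, 0], "gripper": 1},
    {"rot": [0, 0, 0.18], "translation": [0, 0, 0], "gripper": 1},
    {"rot": [0, 0, 0.18], "translation": [0, 0, 0], "gripper": 1},
    {"rot": [0, 0, 0.12], "translation": [0, 0, 0], "gripper": 1},
    {"rot": [0, 0, 0.06], "translation": [0, 0, 0], "gripper": 1},
  ],
)

```text
time_s: 42.78
tool_pos: [0.3846, 0.1805, 0.0582]
eef_rot: [0.001, 0.054, 0.999, 0.0]
ft_force: [1.2, 0.7, 0.5]
gripper_width: 0.0138
gripper_force: 30.0
```

```bash
python3 t.py
```

```text
[0.3846 0.1805 0.0582] [-0.076 -0.044 -0.125] [1.19 0.71 0.54] j1,j6 [ 0.276 -1.187] theta 1.463 1.463
```

No stop felt yet, so a little further.

>>> arm_command(
  increments=[
    {"rot": [0, 0, 0.06], "translation": [0, 0, 0], "gripper": 1},
    {"rot": [0, 0, 0.06], "translation": [0, 0, 0], "gripper": 1},
    {"rot": [0, 0, 0], "translation": [0, 0, 0], "gripper": 1},
    {"rot": [0, 0, 0], "translation": [0, 0, 0], "gripper": 1},
    {"rot": [0, 0, 0], "translation": [0, 0, 0], "gripper": 1},
  ],
)

```text
time_s: 43.4
tool_pos: [0.3843, 0.1805, 0.0582]
eef_rot: [0.001, -0.004, 1.0, 0.0]
ft_force: [-0.2, -1.3, 6.5]
gripper_width: 0.0149
gripper_force: 32.1
```

```bash
python3 t.py
```

```text
[0.3843 0.1805 0.0582] [-0.1    0.035 -0.921] [-0.19 -1.33  6.53] j1,j6 [ 0.276 -1.302] theta 1.579 1.578
```

Torque reached -0.92 N m, so the dial is at the anticlockwise stop. Release, rise and check the final scene.

>>> arm_command(
  increments=[
    {"rot": [0, 0, 0], "translation": [0, 0, 0], "gripper": -0.3},
    {"rot": [0, 0, 0], "translation": [0, 0, 0], "gripper": -0.3},
    {"rot": [0, 0, 0], "translation": [0, 0, 0.05], "gripper": -0.3},
    {"rot": [0, 0, 0], "translation": [0, 0, 0.06], "gripper": -0.3},
    {"rot": [0, 0, 0], "translation": [0, 0, 0.06], "gripper": -0.3},
  ],
)

```text
time_s: 44.02
tool_pos: [0.3831, 0.1802, 0.2291]
eef_rot: [-0.0, -0.005, 1.0, -0.0]
ft_force: [1.4, 0.5, 0.3]
gripper_width: 0.0567
gripper_force: 0.0
```

>>> arm_command(
  increments=[
    {"rot": [0, 0, 0], "translation": [0.01, -0.05, 0.03], "gripper": -1},
    {"rot": [0, 0, 0], "translation": [0.01, -0.06, 0.03], "gripper": -1},
    {"rot": [0, 0, 0], "translation": [0.01, -0.06, 0], "gripper": -1},
    {"rot": [0, 0, 0], "translation": [0, 0, 0], "gripper": -1},
    {"rot": [0, 0, 0], "translation": [0, 0, 0], "gripper": -1},
  ],
)

```text
time_s: 44.65
tool_pos: [0.4123, 0.0154, 0.2848]
eef_rot: [-0.001, -0.004, 1.0, 0.0]
ft_force: [-0.9, 0.1, -0.9]
gripper_width: 0.0878
gripper_force: 0.0
```

```bash
python3 t.py
python3 - <<'E'
from h import *
T=optics.get_calibration('top'); im=optics.read_camera('top'); sc=optics.read_camera('scene')
a=cv2.resize(im[120:290,130:340],(480,389)); b=cv2.resize(sc[180:350,190:460],(480,302))
c=np.zeros((600,800,3),np.uint8); a=cv2.resize(a,(400,324)); b=cv2.resize(b,(400,252)); c[:324,:400]=a; c[:252,400:]=b
cv2.imwrite('pics/fin.png',c[:330])
g=cv2.cvtColor(im,40); m=cv2.inRange(g,(0,0,130),(180,70,255)); m[:,:140]=0;m[:,195:]=0;m[:170]=0;m[270:]=0
k,l,st,ce=cv2.connectedComponentsWithStats(m)
tc=np.array([.494,.345]);yw=.042;R=np.array([[np.cos(yw),np.sin(yw)],[-np.sin(yw),np.cos(yw)]])
for i in range(1,k):
    if st[i,4]>80: p=plane(T,*ce[i],.075); print(st[i],p.round(3),"tray",(R@(p[:2]-tc)).round(3))
E
```

```text
[0.4123 0.0154 0.2848] [-0.029 -0.013  0.054] [-0.87  0.12 -0.92] j1,j6 [-0.131 -1.711] theta 1.58 1.58
[140 170  55   4 155] [0.63  0.341 0.075] tray [ 0.136 -0.01 ]
[150 188  21  21 363] [0.552 0.348 0.075] tray [0.058 0.   ]
[150 228  22  22 383] [0.435 0.343 0.075] tray [-0.059  0.001]
```

View pics/fin.png

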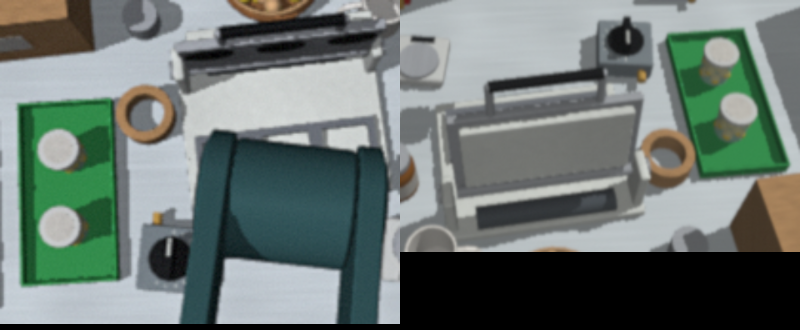

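Both tubs stand upright in the tray at tray-frame x = +58 and -59 mm. The head is up, the dial has been turned back to its off stop, and the arm is clear, so I'm handing in.

```bash
python3 -c "
from rig import order
print(order.sign_off())"
```

```text
the job is handed in; nothing more can be done
None
```

The job is handed in at about 45 s on the robot's clock: both tubs present were pressed at full force and now stand upright in the green tray, the dial is back at its off stop, the press head is up, and nothing else appears to have moved; no verdict came back.

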